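Pack away the tavla pieces and hang up the box

ROBOT

A 6-joint arm with a two-finger parallel gripper is mounted at the origin on the work surface. World frame = base frame: x ahead of the robot, y to its left, z up, the work surface at z = 0. Lengths are in m, angles in rad, forces in N, time in s.
With the tool pointing down it reaches from about 0.35 to 0.95 m from the base axis. Payload 17.4 kg.
Tool frame: the origin (TCP) lies midway between the tips of the shut fingers; the grasp point (between the pads) lies 19 mm behind it; x points along the fingers, y is the direction in which the jaws open and shut, and the axes are right-handed (so a half turn about x gives the same grasp; the last joint's range is limited). The gripper opens to 93 mm and grips with 3 to 60 N. Pads are 15 mm wide; open, the fingers measure 128 mm over their backs; the gripper's body (75 mm by 188 mm) begins 65 mm behind the grasp point.
Start: joints at [1.146, 0.116, 1.442, -0, 1.584, -0.038], TCP at [0.255, 0.625, 0.219] pointing down, gripper open.
Joint ranges: [-2.83, 2.83], [-0.83, 2.19], [0.07, 2.5], [-1.14, 4.28], [0.01, 3], [-2.97, 2.97]. Speed limits (rad/s): [1.89, 1.89, 2.22, 3.14, 3.14, 3.14].

INTERFACE

Orientations are given as a rotation vector (axis times angle).
In Python, from bench import bot, viewer gives the robot as it stands. The module is installed in compiled form; this text tells all that it offers.
- The arm moves only by the tool move_arm, never from a script. Its argument "commands" is a list of rows, each a list of 4 numbers: the shift along the tool's x, y, z each as a share of 500 mm, from -1 to 1, then the turn about the tool's x as a share of pi/2 rad, from -1 to 1. In form: [[x, y, z, turn], ...]. A call has exactly 5 rows; each row shifts and turns the commanded pose from where the row before left it, along the tool's axes as they then stand; what a row does not reach is not made up. A row lasts 1/10 s, in which the tool goes at most 50 mm and 8.59 degrees, less where a joint would pass 70% of its speed; a pose out of reach is approached as far as the arm can. A call with a number of a shift or a turn outside -1 to 1 is refused whole. A call with a gripper value outside its range is refused whole. "jaw" is the opening, from -1 (shut) to 1 (fully open), set as the call begins (left out, the last holds). The fingers move at their own pace and stop on an object; "newtons" is the grip in N (left out, the last holds). Time passes only in rows, so rows that do not move let the fingers close, or fill a call up. It gives the time, the measured TCP pose, the force and the opening at its end, in the units of the state.
- bot.sense(): the state, without advancing time (a new reading comes with each control period).
- viewer.read_camera(name): name is "scene" or "top"; returns (picture, depth): 384x512x3 uint8, blue, green, red; 384x512 float32, m along the optical axis (not along the pixel's ray), 0 where there is no reading.
- viewer.camera_params(name): a dict with "K" (3x3 intrinsics, pixels), "rvec" (rotation vector, rad) and "tvec" (3), from world to camera coordinates, as OpenCV has them. Camera axes: x right, y down, z forward; pixel columns grow to the right and rows downward; lengths in m; the calibration is good to about 2 mm. A picture is of the moment at which its call begins. camera_params takes no time and is no camera call.
- bot.job_done(): hands the job in, once; it reports no verdict.
The state is a dict: "clock": time; "joint_pos": joint angles; "qvel": joint speeds; "tau": joint torques, N m; "eef_pos": TCP position; "tcp_rot": TCP orientation; "ft_force": force on the tool from outside, world axes, zero at the start; "torque": the same for the moment, N m; "opening": finger opening in m.
Only numpy, scipy, OpenCV 4.12 (cv2) and the standard library are available. Lean on these libraries where they do the work, as an engineer would, in place of code of your own. Each camera call takes 0.05 s, during which the arm holds its last target. There are 200 camera calls.

TASK

The game is over: put every tavla checker and both dice that lie on the table into the small wooden piece box, then press its lid on until it snaps fully home. Then hang the closed box on the screw of the dark wooden panel: pass the keyhole in its brass back over the screw head and pull the box down until it hangs home, upright and clear of the table, and let go. Leave the ashtray, bell, sugar pot, tea glass and remote control where they are.

Things in the scene. Friction and masses are not known exactly. Their poses are not given: they have to be found in the camera images.
- rack: fixed upright dark wood panel, 180 mm wide, 155 high, 18 thick, with a brass screw sticking out of its front; origin at the foot of the panel's front face, midway along; x points into the panel (away from the screw's side), y along it, z up; the front face is the plane x = 0, free of anything but the screw
- screw (a point): middle of the screw's shank, 4 mm in front of the panel, 125 mm above the table. Shank 6 mm in diameter, 8 mm long; on it a head 14 mm in diameter, 3 mm thick, its front 11 mm off the panel. Axes as the rack's
- box: loose wooden box, open on top, 0.28 kg empty: 60 mm wide (y; plain sides, good to grip 20 mm below the rim), 79 deep (x -33 to +46), 72 high; origin at the underside, below the well's centre; z up. Well 58 (x) by 52 (y) inside, floor 4 thick. A spring ball juts 4 mm in from the middle of front and back wall, 6 below the rim. Its back (+x) is a brass plate with the keyhole
- box_mouth (a point): centre of the open mouth of the box's well, at rim height (72 mm above the underside)
- hole (a point): centre of the keyhole's wide opening (24 mm wide, 20 to 44 mm above the box's underside), at x = 44, z = 32 mm in the box frame. The plate is 4 mm thick, outer face x = 46 mm, with a 9 mm hollow inside it for the screw head. Above the opening the keyhole narrows evenly to 8 mm wide at z = 54 mm and ends at z = 60 mm
- seat (a point): where the middle of the screw's shank lies when the box hangs home: top of the keyhole, x = 44, z = 57 mm in the box frame. With the head through the opening and the plate against the panel or up to 4 mm off it, let the box down 25 mm. Hung, its underside is 68 mm above the table and it may lean forward about 0.1 rad
- lid: loose wooden snap lid, 70 g, lying plug down, z up; origin at the centre of the plug's underside. Plug foot 52 (x) by 46 mm (y), rounded; plate 66 (x) by 60 (y), from 13.5 to 18.5 mm above the origin; on it a bar grip 40 long (x), 14 wide (y), its top at 38.5. Fits either way round, x along the box's x. Clicks past the balls at 5 to 15 N; home, its origin is 58.5 mm above the box's underside
- checker1: a round wooden tavla checker, a disc 26 mm in diameter and 9 mm thick, lying flat; origin at the centre of its underside as it first lies. Two to four of the four checkers are present; the state gives None for the absent ones
- checker2: a round wooden tavla checker, a disc 26 mm in diameter and 9 mm thick, lying flat; origin at the centre of its underside as it first lies. Two to four of the four checkers are present; the state gives None for the absent ones
- checker3: a round wooden tavla checker, a disc 26 mm in diameter and 9 mm thick, lying flat; origin at the centre of its underside as it first lies. Two to four of the four checkers are present; the state gives None for the absent ones
- checker4: a round wooden tavla checker, a disc 26 mm in diameter and 9 mm thick, lying flat; origin at the centre of its underside as it first lies. Two to four of the four checkers are present; the state gives None for the absent ones
- die1: a cream die, a 16 mm cube with slightly rounded edges; origin at the centre of the face it first lies on
- die2: a cream die, a 16 mm cube with slightly rounded edges; origin at the centre of the face it first lies on
- ashtray: bystander: round aluminium ashtray, 80 mm across, 22 mm high; origin at the centre of its underside
- bell: bystander: chrome desk bell, 84 mm across, 51 mm high; origin at the centre of its underside
- sugar_pot: bystander: white porcelain sugar pot with a twist cap, 72 mm across, 69 mm high; origin at the centre of its underside
- tea_glass: bystander: tea glass standing on its saucer (one piece), 100 mm across, 78 mm high; origin at the centre of its underside
- remote: bystander: black remote control, 45 by 160 by 18 mm, long along its y; origin at the centre of its underside

How it is judged:
On the way, in this order (a step that is already met when the one before it is completed fails the run):
1. all the checkers and dice present are in the box (x of checker1 in the frame of box between -0.03 and 0.03 m and y of checker1 in the frame of box between -0.027 and 0.027 m and z of checker1 in the frame of box between 0 and 0.062 m and x of checker2 in the frame of box between -0.03 and 0.03 m and y of checker2 in the frame of box between -0.027 and 0.027 m and z of checker2 in the frame of box between 0 and 0.062 m and x of checker3 in the frame of box between -0.03 and 0.03 m and y of checker3 in the frame of box between -0.027 and 0.027 m and z of checker3 in the frame of box between 0 and 0.062 m and x of checker4 in the frame of box between -0.03 and 0.03 m and y of checker4 in the frame of box between -0.027 and 0.027 m and z of checker4 in the frame of box between 0 and 0.062 m and x of die1 in the frame of box between -0.03 and 0.03 m and y of die1 in the frame of box between -0.027 and 0.027 m and z of die1 in the frame of box between 0 and 0.062 m and x of die2 in the frame of box between -0.03 and 0.03 m and y of die2 in the frame of box between -0.027 and 0.027 m and z of die2 in the frame of box between 0 and 0.062 m), for 0.2 s.
2. the lid is snapped fully home on the loaded box (all of step 1 and x of lid in the frame of box between -0.004 and 0.004 m and y of lid in the frame of box between -0.0045 and 0.0045 m and z of lid in the frame of box between 0.055 and 0.0605 m and angle between the z axis of lid and the z axis of box, either way round below 0.06 rad and angle between the x axis of lid and the x axis of box, either way round below 0.12 rad), for 0.2 s.
3. the closed box hangs on the screw by the top of its keyhole slot (all of step 2 and x of seat in the frame of rack between -0.0075 and 0.0005 m and y of seat in the frame of rack between -0.004 and 0.004 m and z of seat in the frame of screw between -0.004 and 0.004 m and angle between box's own z axis and vertical below 0.2 rad and angle between the x axis of box and the x axis of rack, either way round below 0.2 rad), for 0.2 s.
At the end, for the whole second after the job is handed in: all pieces present are in the box's well; the lid is snapped home (within 2 mm in height, 4 mm sideways, 0.06 rad level); the box hangs with the keyhole seat within 4 mm of the screw in height and sideways, plate behind the head, upright and square to the panel within 0.2 rad; all at rest (all of step 3 and linear speed of each of box, lid below 0.02 m/s); the robot touches nothing.
It fails at once if a bystander (ashtray, bell, sugar pot, tea glass, remote) is moved more than 3 cm or tipped over (distance of any of ashtray, bell, sugar_pot, tea_glass, remote from where it was at the start of the episode above 0.03 m or angle between any of ashtray, bell, sugar_pot, tea_glass, remote's own z axis and vertical above 0.6 rad).
Of checker1, checker2, checker3, checker4 only 2 to 4 are there at a start; the rules pass over those that are not, and their reading is None.
At some moment in a run one of checker1, checker2, checker3, checker4, die1, die2, lid, box may be knocked a few centimetres aside while the robot is not near it.
It also fails if it takes over 210 s, if anything falls off the work surface, if the arm or the gripper's body presses on something with over 40 N, if the wrist force passes 120 N, or if a joint passes its speed limit or range.

## Working session

There is one attempt and no reset: what is moved stays moved. The work goes in short steps, Python scripts to look and compute and a tool call to move; the robot and the scene stay as the last step left them, time stands still between calls to the robot, and variables do not carry over. Pictures are saved under pics/ and viewed, about 12 in all and at most 16, crops included, and the job is handed in when it is done.

Besides the shell and the picture viewer there is one more tool, called after "Emit:" in YAML: its name, and indented under it one key for each argument. move_arm: Moves the arm, as the interface text tells. Its arguments: {"type":"object","properties":{"commands":{"type":"array"},"jaw":{"type":"number"},"newtons":{"type":"number"}},"required":["commands"]}

```bash
mkdir -p pics; cat > h.py <<'E'
import numpy as np,cv2
from bench import bot,viewer
def cam(n):
    im,d=viewer.read_camera(n);p=viewer.camera_params(n)
    return im,d,np.array(p["K"]),cv2.Rodrigues(np.array(p["rvec"],float))[0],np.array(p["tvec"],float).ravel()
def world(d,K,R,t):
    v,u=np.mgrid[:d.shape[0],:d.shape[1]]
    c=np.stack([(u-K[0,2])/K[0,0]*d,(v-K[1,2])/K[1,1]*d,d],-1)
    return (c-t)@R
def ray(u,v,z,K,R,t):
    o=-R.T@t; r=R.T@np.array([(u-K[0,2])/K[0,0],(v-K[1,2])/K[1,1],1])
    return o+r*(z-o[2])/r[2]
E
python3 - <<'E'
from h import *
s=bot.sense();print({k:np.round(v,3) for k,v in s.items()})
for n in("scene","top"):
    im,d,K,R,t=cam(n);cv2.imwrite(f"pics/{n}0.png",cv2.resize(im,(800,600)));print(n,K,-R.T@t,R, (d>0).mean())
    np.savez(f"{n}0.npz",im=im,d=d,K=K,R=R,t=t)
E
```

```text
{'clock': np.float64(0.0), 'joint_pos': array([ 1.146,  0.116,  1.442, -0.   ,  1.584, -0.038]), 'qvel': array([ 0.001, -0.001, -0.001,  0.001,  0.   , -0.001]), 'tau': array([ 2.0000e-03, -7.2128e+01, -6.2259e+01,  7.8000e-02,  2.4000e-02,
       -0.0000e+00]), 'eef_pos': array([0.255, 0.625, 0.218]), 'tcp_rot': array([ 0.303,  1.55 , -0.304]), 'ft_force': array([ 0.061, -0.716,  0.487]), 'torque': array([ 0.001,  0.031, -0.019]), 'opening': np.float64(0.093)}
scene [[452.14367676   0.         254.92498262]
 [  0.         452.14367676 194.1087045 ]
 [  0.           0.           1.        ]] [ 1.36624888 -0.21317466  0.78624066] [[ 0.27004831  0.96284433 -0.00216963]
 [ 0.59578404 -0.16886847 -0.78519095]
 [-0.75638303  0.21074686 -0.61924992]] 0.9876302083333334
top [[469.23911083   0.         254.95199237]
 [  0.         469.23911083 193.03194409]
 [  0.           0.           1.        ]] [ 0.30824432 -0.00693179  1.43190812] [[ 0.02377184 -0.99968378 -0.00819974]
 [-0.98410721 -0.02195608 -0.17621275]
 [ 0.175977    0.01225832 -0.98431795]] 0.9959971110026041
```

View pics/top0.png

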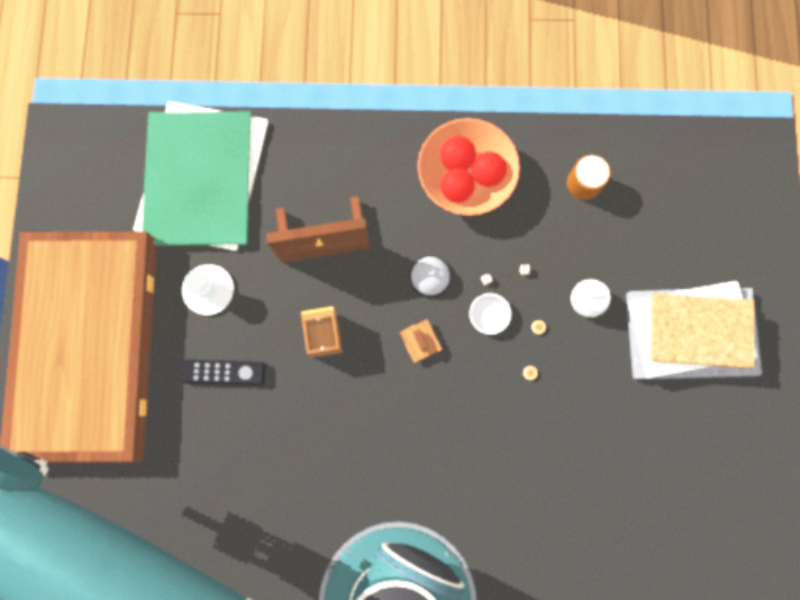

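View pics/scene0.png

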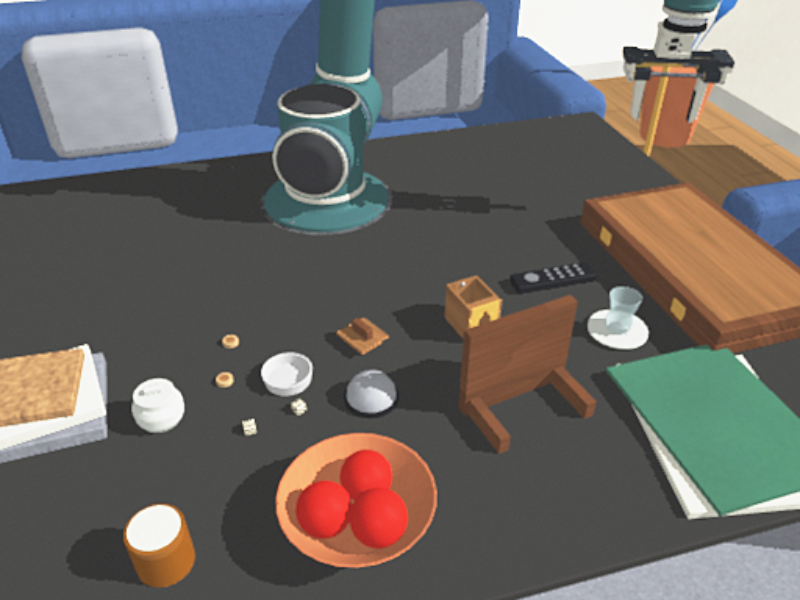

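Top view (800x600 pixels): two checkers at (539,327) and (530,373), dice at (487,279) and (525,270), lid at (421,341), box at (322,331) with its brass back facing the panel at (318,240), screw at (319,242). The scene view agrees: two checkers and two dice.

```bash
cat > m.py <<'E'
from h import *
def comps(n,save=None,zmin=.004):
    im,d,K,R,t=cam(n) 
    P=world(d,K,R,t)
    m=((d>0)&(P[...,2]>zmin)&(P[...,0]>.3)&(P[...,0]<.75)&(abs(P[...,1])<.42)).astype(np.uint8)
    k,l,st,c=cv2.connectedComponentsWithStats(m,connectivity=4)
    for i in range(1,k):
        if st[i,4]<8: continue
        q=P[l==i]; zt=np.percentile(q[:,2],90)
        top=q[q[:,2]>zt-.004]
        r=cv2.minAreaRect((top[:,:2]*1000).astype(np.float32))
        print(n,"px",np.round(c[i]),"n",st[i,4],"ztop %.4f"%zt,"topcentre",np.round(top.mean(0),4),"rect c",np.round(r[0],1),"sz",np.round(r[1],1),"ang",round(r[2],1),"col",im[l==i].mean(0).astype(int))
    q=P[(abs(P[...,0]-.45)<.1)&(P[...,1]<.1)&(P[...,1]>-.05)&(d>0)]
    print(n,"table z median",np.median(q[:,2]))
    return im,d,K,R,t,P
E
python3 - <<'E'
from m import *
a=comps("top");b=comps("scene")
im=a[0][130:260,150:370];cv2.imwrite("pics/topc.png",cv2.resize(im,None,fx=3.6,fy=3.6,interpolation=cv2.INTER_CUBIC))
im=b[0][150:300,130:430];cv2.imwrite("pics/scc.png",cv2.resize(im,None,fx=2.6,fy=2.6,interpolation=cv2.INTER_CUBIC))
E
```

```text
top px [141. 145.] n 862 ztop 0.0236 topcentre [0.7087 0.3696 0.0222] rect c [709.2 370.2] sz [ 83.1 102. ] ang 2.1 col [174 216 137]
top px [299. 134.] n 145 ztop 0.0609 topcentre [ 0.7374 -0.12    0.06  ] rect c [ 738.6 -120.8] sz [ 20.2 118.4] ang 1.0 col [136 195 248]
top px [203. 152.] n 1362 ztop 0.1559 topcentre [0.663  0.1632 0.1555] rect c [663.1 163. ] sz [ 19.1 179.1] ang 10.5 col [ 69  96 146]
top px [275. 177.] n 562 ztop 0.0396 topcentre [ 0.6149 -0.0499  0.0397] rect c [613.5 -49.5] sz [47.8 52.3] ang 17.9 col [187 184 185]
top px [133. 185.] n 735 ztop 0.0697 topcentre [0.5823 0.3972 0.0741] rect c [578.3 390.7] sz [48.6 50.2] ang 1.8 col [246 249 248]
top px [335. 173.] n 30 ztop 0.0183 topcentre [ 0.6305 -0.2355  0.0176] rect c [ 631.4 -234.6] sz [16.2 13.4] ang 25.0 col [229 240 243]
top px [311. 179.] n 32 ztop 0.0174 topcentre [ 0.6098 -0.1591  0.0162] rect c [ 609.6 -158.9] sz [14.3 13.9] ang 29.0 col [224 236 239]
top px [377. 191.] n 461 ztop 0.0614 topcentre [ 0.5714 -0.3591  0.0609] rect c [ 572.4 -359.1] sz [53.2 54.6] ang 63.3 col [246 247 247]
top px [314
[... 2528 characters left out ...]
centre [ 0.5233 -0.2646  0.0081] rect c [ 523.8 -264.8] sz [24.2 25. ] ang 68.1 col [125 178 217]
scene px [100. 260.] n 889 ztop 0.0587 topcentre [ 0.5813 -0.3613  0.0583] rect c [ 579.5 -361.2] sz [55.  56.2] ang 82.7 col [225 229 227]
scene px [190. 260.] n 59 ztop 0.0160 topcentre [ 0.6166 -0.1618  0.0147] rect c [ 616.2 -162.5] sz [14.3 15.2] ang 29.1 col [187 206 210]
scene px [159. 273.] n 61 ztop 0.0158 topcentre [ 0.6377 -0.2374  0.0145] rect c [ 637.6 -237.8] sz [16.8 15.2] ang 5.5 col [192 214 219]
scene px [218. 285.] n 418 ztop 0.0590 topcentre [ 0.7405 -0.1219  0.0578] rect c [ 740.5 -120.5] sz [106.   18.3] ang 89.5 col [109 161 243]
scene table z median -0.0007551834108257573
```

View pics/topc.png

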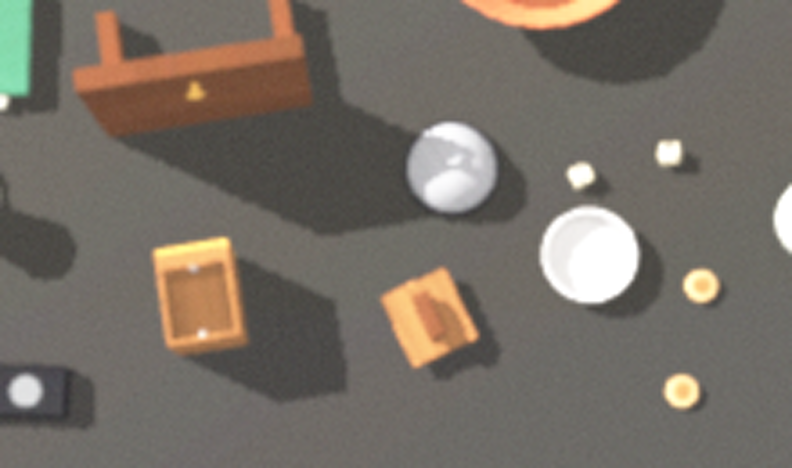

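```bash
cat >> h.py <<'E'
from scipy.spatial.transform import Rotation as Ro
def plan(x,y,z,yaw_deg):
    s=bot.sense();M=Ro.from_rotvec(s["tcp_rot"]).as_matrix();p=np.array(s["eef_pos"])
    cur=np.degrees(np.arctan2(M[1,1],M[0,1]));dl=M.T@(np.array([x,y,z])-p)
    dy=(yaw_deg-cur+90)%180-90
    # turn about tool x (down) by +a lowers yaw by a; shifts are in the present frame
    print("t %.1f"%s["clock"],"at",np.round(p,4),"yaw %.1f"%cur,"Mx",np.round(M[:,0],3),"j6 %.2f"%s["joint_pos"][5],"open %.4f"%s["opening"],"f",np.round(s["ft_force"],1))
    print("shift shares total",np.round(dl/.5,4),"rows>=%.1f"%(np.linalg.norm(dl)/.05),"turn share total %.4f rows>=%.1f"%(-dy/90,abs(dy)/8.59))
E
python3 -c "
from h import *
plan(.45,-.05,.22,80)
plan(.52,-.263,.10,80)"
```

```text
t 0.2 at [0.2546 0.625  0.2182] yaw 67.8 Mx [-0.    -0.001 -1.   ] j6 -0.04 open 0.0933 f [ 0.1 -0.5 -0.4]
shift shares total [-0.0028 -1.1028  0.8713] rows>=14.1 turn share total -0.1351 rows>=1.4
t 0.2 at [0.2546 0.625  0.2182] yaw 67.8 Mx [-0.    -0.001 -1.   ] j6 -0.04 open 0.0933 f [ 0.1 -0.5 -0.4]
shift shares total [ 0.2374 -1.4444  1.1616] rows>=18.7 turn share total -0.1351 rows>=1.4
```

Emit:
move_arm:
  commands:
    - [0,-0.0722,0.0581,0]
    - [0,-0.0722,0.0581,0]
    - [0,-0.0722,0.0581,0]
    - [0,-0.0722,0.0581,0]
    - [0,-0.0722,0.0581,0]
  jaw: 0.08
  newtons: 15

```text
clock: 0.7
eef_pos: [0.3211, 0.4014, 0.2185]
tcp_rot: [0.303, 1.549, -0.303]
ft_force: [0.5, -0.2, 0.7]
opening: 0.0576
```

Emit:
move_arm:
  commands:
    - [0,-0.0722,0.0581,0]
    - [0,-0.0722,0.0581,0]
    - [0,-0.0722,0.0581,0]
    - [0,-0.0722,0.0581,0]
    - [0,-0.0722,0.0581,0]

```text
clock: 1.2
eef_pos: [0.3875, 0.1795, 0.2188]
tcp_rot: [0.303, 1.549, -0.303]
ft_force: [2.1, -0.1, 0.1]
opening: 0.0501
```

Emit:
move_arm:
  commands:
    - [0,-0.0722,0.0581,0]
    - [0,-0.0722,0.0581,0]
    - [0,-0.0722,0.0581,0]
    - [0,-0.0722,0.0581,0]
    - [0,-0.0722,0.0581,0]

```text
clock: 1.7
eef_pos: [0.454, -0.0428, 0.2188]
tcp_rot: [0.304, 1.549, -0.304]
ft_force: [0.6, 0.4, 0.5]
opening: 0.0505
```

Emit:
move_arm:
  commands:
    - [0,-0.0722,0.0581,0]
    - [0,-0.0722,0.0581,0]
    - [0,-0.0722,0.0581,0]
    - [0,-0.0722,0.0581,0]
    - [0,-0.0722,0.0581,0]

```text
clock: 2.2
eef_pos: [0.5205, -0.2648, 0.2185]
tcp_rot: [0.304, 1.549, -0.304]
ft_force: [0.6, 0.3, -0.1]
opening: 0.0502
```

Emit:
move_arm:
  commands:
    - [0.04,0,0,-0.027]
    - [0.04,0,0,-0.027]
    - [0.04,0,0,-0.027]
    - [0.04,0,0,-0.027]
    - [0.04,0,0,-0.027]

```text
clock: 2.7
eef_pos: [0.5202, -0.2627, 0.1177]
tcp_rot: [0.136, 1.567, -0.136]
ft_force: [0.2, 0.3, -0.1]
opening: 0.0503
```

```bash
python3 - <<'E'
from h import *
plan(.52,-.263,.10,80)
s=bot.sense();p=s["eef_pos"]
out=[]
for n in("scene","top"):
    im,d,K,R,t=cam(n)
    c=K@(R@p+t);u,v=c[:2]/c[2];print(n,"tcp px",u,v)
    x0,y0=int(u)-40,int(v)-40;cr=cv2.resize(im[max(y0,0):y0+60,x0:x0+80],(400*1,300),interpolation=cv2.INTER_CUBIC)
    cv2.drawMarker(cr,(int((u-x0)*5),int((v-y0)*5)),(0,0,255),0,12);out.append(cr);print(x0,y0)
cv2.imwrite("pics/tips.png",np.hstack(out))
E
```

```text
t 2.7 at [ 0.5202 -0.2627  0.1177] yaw 80.1 Mx [-0.  0. -1.] j6 -1.91 open 0.0503 f [ 0.2  0.3 -0.1]
shift shares total [ 0.0354 -0.0007 -0.0003] rows>=0.4 turn share total 0.0009 rows>=0.0
scene tcp px 135.90881944283652 206.78041917958598
95 166
top tcp px 350.8915462905707 203.12841746644233
310 163
```

View pics/tips.png

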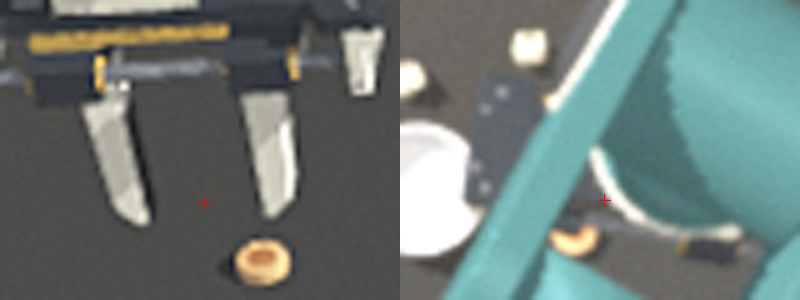

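Emit:
move_arm:
  commands:
    - [0.033,0,0,0]
    - [0.033,0,0,0]
    - [0.033,0,0,0]
    - [0.033,0,0,0]
    - [0.033,0,0,0]

```text
clock: 3.3
eef_pos: [0.5202, -0.2626, 0.0346]
tcp_rot: [0.138, 1.567, -0.137]
ft_force: [0.5, -0.7, -0.1]
opening: 0.0504
```

```bash
python3 - <<'E'
from h import *
plan(.52,-.263,.004,80)
s=bot.sense();p=s["eef_pos"]
n="scene"
im,d,K,R,t=cam(n)
c=K@(R@p+t);u,v=c[:2]/c[2];print(n,"tcp px",u,v)
x0,y0=int(u)-40,int(v)-30;cr=cv2.resize(im[y0:y0+60,x0:x0+80],(800,600),interpolation=cv2.INTER_CUBIC)
cv2.drawMarker(cr,(int((u-x0+.5)*10),int((v-y0+.5)*10)),(0,0,255),0,12);print(x0,y0)
cv2.imwrite("pics/tips2.png",cr)
P=world(d,K,R,t)
q=P[y0:y0+60,x0:x0+80].reshape(-1,3)
for sgn in(1,-1):
    a=q[(q[:,2]>.02)&(q[:,2]<.06)&(np.sign(q[:,1]-p[1])==sgn)]
    print(sgn,len(a),a.min(0),a.mean(0),np.percentile(a[:,2],5))
a=q[(q[:,2]>.005)&(q[:,2]<.014)];print("checker",len(a),a.mean(0),a.min(0),a.max(0))
E
```

```text
t 3.3 at [ 0.5202 -0.2626  0.0346] yaw 80.0 Mx [-0.  0. -1.] j6 -1.91 open 0.0504 f [ 0.5 -0.7 -0.1]
shift shares total [ 0.0612 -0.0008 -0.0003] rows>=0.6 turn share total -0.0003 rows>=0.0
scene tcp px 141.5949715907051 233.12688452744268
101 203
1 87 [ 0.50612509 -0.2390793   0.0200793 ] [ 0.53979695 -0.21436096  0.03632569] 0.020267773892898206
-1 310 [ 0.50852832 -0.35635797  0.02013194] [ 0.57365717 -0.33161705  0.0491643 ] 0.03372522491988308
checker 171 [ 0.50982923 -0.22850556  0.00837143] [ 0.42175959 -0.27590282  0.00519802] [ 0.58015026 -0.17063927  0.01342054]
```

View pics/tips2.png

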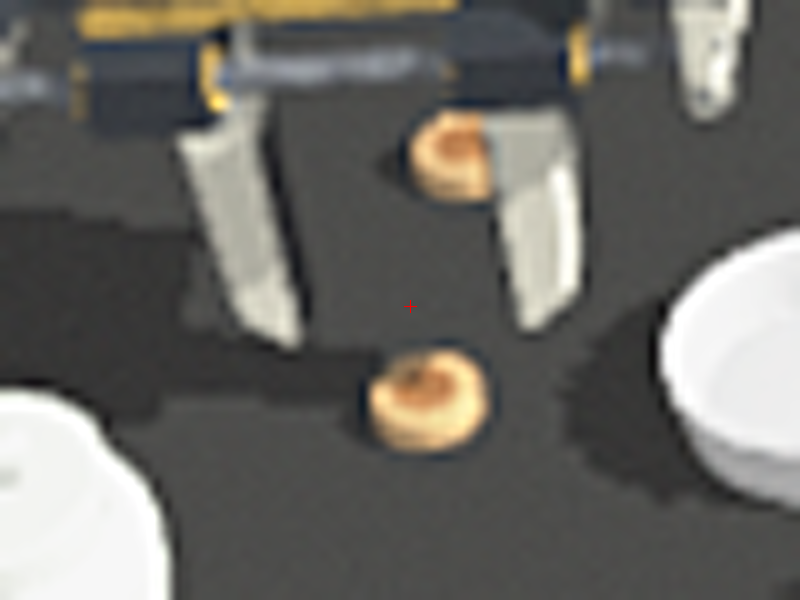

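The finger tips in the scene view sit about 3 px below the prediction, so that camera reads x roughly 5 mm too large. I'll trust the top view and descend on the checker.

Emit:
move_arm:
  commands:
    - [0.02,0,-0.003,0]
    - [0.02,0,-0.003,0]
    - [0.013,0,0,0]
    - [0.01,0,0,0]
    - [0,0,0,0]

```text
clock: 3.85
eef_pos: [0.5172, -0.2621, 0.0041]
tcp_rot: [0.137, 1.567, -0.137]
ft_force: [-0.4, -0.3, -0.7]
opening: 0.0503
```

Emit:
move_arm:
  commands:
    - [0,0,0,0]
    - [0,0,0,0]
    - [0,0,0,0]
    - [0,0,0,0]
    - [0,0,0,0]
  jaw: -1
  newtons: 15

```text
clock: 4.35
eef_pos: [0.5175, -0.2623, 0.0049]
tcp_rot: [0.137, 1.566, -0.137]
ft_force: [-0.7, 0.4, 0.6]
opening: 0.0249
```

Emit:
move_arm:
  commands:
    - [-0.05,0,0,0]
    - [-0.05,0,0,0]
    - [-0.05,0,0,0]
    - [-0.05,0,0,0]
    - [-0.02,0,0,0]

```text
clock: 4.85
eef_pos: [0.5181, -0.2626, 0.1172]
tcp_rot: [0.136, 1.564, -0.138]
ft_force: [-0.2, 0.1, 0.7]
opening: 0.0249
```

```bash
python3 - <<'E'
from h import *
plan(.495,.16,.16,80)
s=bot.sense();p=s["eef_pos"];o=[]
for n in("scene","top"):
    im,d,K,R,t=cam(n)
    c=K@(R@p+t);u,v=c[:2]/c[2];print(n,"tcp px",u,v)
    x0,y0=int(u)-40,int(v)-30;cr=cv2.resize(im[y0:y0+60,x0:x0+80],(400,300),interpolation=cv2.INTER_CUBIC)
    cv2.drawMarker(cr,(int((u-x0+.5)*5),int((v-y0+.5)*5)),(0,0,255),0,12);o.append(cr)
cv2.imwrite("pics/held.png",np.hstack(o))
E
```

```text
t 4.8 at [ 0.5181 -0.2626  0.1172] yaw 80.0 Mx [ 0.003 -0.001 -1.   ] j6 -1.91 open 0.0249 f [-0.2  0.1  0.7]
shift shares total [-0.087   0.8241 -0.1921] rows>=8.5 turn share total -0.0001 rows>=0.0
scene tcp px 135.93178138305407 206.37561046895993
top tcp px 350.82286409239987 203.9166225758351
```

View pics/held.png

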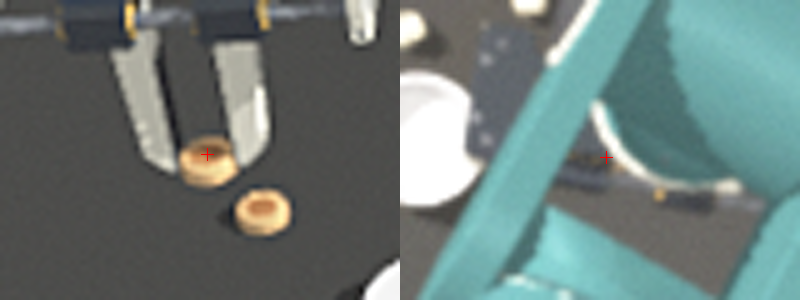

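Emit:
move_arm:
  commands:
    - [0,0.0816,-0.0207,0]
    - [0,0.0816,-0.0207,0]
    - [0,0.0816,-0.0207,0]
    - [0,0.0816,-0.0207,0]
    - [0,0.0816,-0.0207,0]

```text
clock: 5.45
eef_pos: [0.5009, -0.0507, 0.1129]
tcp_rot: [0.138, 1.568, -0.137]
ft_force: [1.7, -0.3, -1.0]
opening: 0.0252
```

Emit:
move_arm:
  commands:
    - [0,0.0816,-0.0207,0]
    - [0,0.0816,-0.0207,0]
    - [0,0.0816,-0.0207,0]
    - [0,0.0816,-0.0207,0]
    - [0,0.0816,-0.0207,0]

```text
clock: 5.95
eef_pos: [0.4854, 0.1592, 0.113]
tcp_rot: [0.137, 1.568, -0.138]
ft_force: [0.1, 0.7, 0.6]
opening: 0.0248
```

Emit:
move_arm:
  commands:
    - [0,0,0,-0.0567]
    - [0,0,0,-0.0567]
    - [0,0,0,-0.0567]
    - [0,0,0,-0.0567]
    - [0,0,0,0]

```text
clock: 6.45
eef_pos: [0.4859, 0.1575, 0.113]
tcp_rot: [-0.144, 1.568, 0.144]
ft_force: [0.0, -0.4, 0.6]
opening: 0.0248
```

```bash
cat > look.py <<'E'
from h import *
def look(name,w=80,h=60,pt=None,cams=("scene","top")):
    s=bot.sense();p=np.array(s["eef_pos"]) if pt is None else np.array(pt);o=[]
    for n in cams:
        im,d,K,R,t=cam(n)
        if n=="scene":K=K.copy();K[1,2]+=1.6
        c=K@(R@p+t);u,v=c[:2]/c[2]
        x0,y0=max(int(u)-w//2,0),max(int(v)-h//2,0);print(n,x0,y0,"scale",400/w)
        cr=cv2.resize(im[y0:y0+h,x0:x0+w],(400,400*h//w),interpolation=cv2.INTER_CUBIC)
        cv2.drawMarker(cr,(int((u-x0+.5)*400/w),int((v-y0+.5)*400/w)),(0,0,255),0,12);o.append(cr)
    cv2.imwrite(f"pics/{name}.png",np.hstack(o))
E
python3 - <<'E'
from look import *
plan(.487,.157,.08,100.4)
look("overbox")
E
```

```text
t 6.5 at [0.4859 0.1575 0.113 ] yaw 100.5 Mx [-0.002 -0.001 -1.   ] j6 -1.49 open 0.0248 f [ 0.  -0.4  0.6]
shift shares total [ 0.066  -0.0014  0.0021] rows>=0.7 turn share total 0.0011 rows>=0.0
scene 261 142 scale 5.0
top 162 182 scale 5.0
```

View pics/overbox.png

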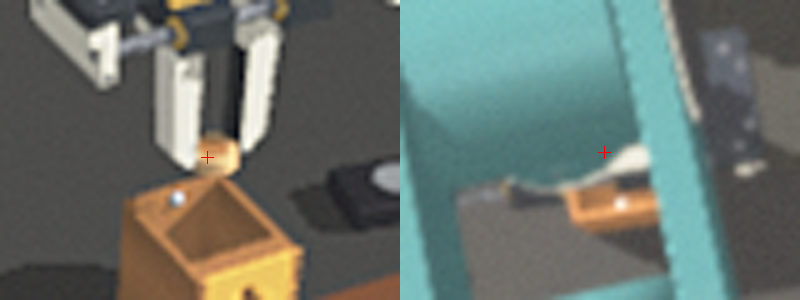

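Emit:
move_arm:
  commands:
    - [0.022,0,0,0]
    - [0.022,0,0.001,0]
    - [0.018,0,0.001,0]
    - [0,0,0,0]
    - [0,0,0,0]

```text
clock: 7.05
eef_pos: [0.4873, 0.1578, 0.0834]
tcp_rot: [-0.142, 1.567, 0.142]
ft_force: [0.0, 0.8, -0.1]
opening: 0.0245
```

Emit:
move_arm:
  commands:
    - [0,0,0,0]
    - [0,0,0,0]
    - [0,0,0,0]
    - [0,0,0,0]
    - [0,0,0,0]
  jaw: -0.2

```text
clock: 7.55
eef_pos: [0.4874, 0.1578, 0.0837]
tcp_rot: [-0.142, 1.566, 0.143]
ft_force: [-0.3, -0.1, -0.0]
opening: 0.0373
```

Emit:
move_arm:
  commands:
    - [-0.04,0,0,0]
    - [-0.04,0,0,0]
    - [-0.02,0,0,0]
    - [0,0,0,0]
    - [0,0,0,0]
  jaw: 0.08

```text
clock: 8.05
eef_pos: [0.4872, 0.1577, 0.1329]
tcp_rot: [-0.143, 1.567, 0.142]
ft_force: [-0.6, -0.6, -0.4]
opening: 0.0501
```

```bash
python3 - <<'E'
from look import *
plan(.428,-.246,.06,80)
look("afterdrop",cams=("scene",))
im,d,K,R,t=cam("top")
print(ray(338,238,.009,K,R,t))
E
```

```text
t 8.1 at [0.4872 0.1577 0.1329] yaw 100.4 Mx [-0. -0. -1.] j6 -1.49 open 0.0501 f [-0.6 -0.6 -0.4]
shift shares total [ 0.146  -0.7728 -0.2622] rows>=8.3 turn share total 0.2267 rows>=2.4
scene 262 136 scale 5.0
[ 0.43011347 -0.24360757  0.009     ]
```

Emit:
move_arm:
  commands:
    - [0,-0.0771,-0.026,0]
    - [0,-0.0771,-0.026,0]
    - [0,-0.0771,-0.026,0]
    - [0,-0.0771,-0.026,0]
    - [0,-0.0771,-0.026,0]

```text
clock: 8.65
eef_pos: [0.4575, -0.0449, 0.1329]
tcp_rot: [-0.143, 1.567, 0.143]
ft_force: [1.0, 0.8, 0.2]
opening: 0.05
```

Emit:
move_arm:
  commands:
    - [0,-0.0771,-0.026,0]
    - [0,-0.0771,-0.026,0]
    - [0,-0.0771,-0.026,0]
    - [0,-0.0771,-0.026,0]
    - [0,-0.0771,-0.026,0]

```text
clock: 9.15
eef_pos: [0.4283, -0.2464, 0.1329]
tcp_rot: [-0.142, 1.567, 0.143]
ft_force: [0.3, 0.2, 0.1]
opening: 0.0504
```

Emit:
move_arm:
  commands:
    - [0.06,0,0,0]
    - [0.06,0,0,0]
    - [0.06,0,0,0]
    - [0.02,0,0,0]
    - [0,0,0,0]

```text
clock: 9.65
eef_pos: [0.4284, -0.2443, 0.0322]
tcp_rot: [-0.141, 1.568, 0.144]
ft_force: [-0.4, 0.5, 1.2]
opening: 0.0499
```

```bash
python3 - <<'E'
from look import *
plan(.429,-.245,.004,100.4)
look("chk2",cams=("scene",))
from m import *
comps("scene")
E
```

```text
t 9.7 at [ 0.4284 -0.2443  0.0322] yaw 100.4 Mx [-0.002  0.002 -1.   ] j6 -2.32 open 0.0499 f [-0.4  0.5  1.2]
shift shares total [ 0.0565 -0.0016  0.0011] rows>=0.6 turn share total 0.0000 rows>=0.0
scene 106 180 scale 5.0
scene px [137. 108.] n 11067 ztop 0.4133 topcentre [ 0.3293 -0.1586  0.4245] rect c [ 322.3 -176.2] sz [139.7 123. ] ang 59.1 col [119 119  92]
scene px [352. 178.] n 631 ztop 0.0185 topcentre [0.4224 0.3435 0.0171] rect c [422.5 343.5] sz [152.6  49.2] ang 89.6 col [71 67 66]
scene px [326. 223.] n 5136 ztop 0.1500 topcentre [0.6712 0.1568 0.1528] rect c [667.9 161.2] sz [ 22.7 181.1] ang 10.6 col [ 62  88 129]
scene px [395. 205.] n 948 ztop 0.0709 topcentre [0.5813 0.3917 0.0729] rect c [583.  390.1] sz [48.9 51.3] ang 29.8 col [194 197 188]
scene px [231. 214.] n 430 ztop 0.0360 topcentre [ 0.4916 -0.0337  0.0365] rect c [489.5 -33.6] sz [40.  14.8] ang 23.2 col [ 73 108 154]
scene px [183. 238.] n 424 ztop 0.0211 topcentre [ 0.5448 -0.1689  0.02  ] rect c [ 545.6 -168.5] sz [76.  81.1] ang 80.9 col [211 211 211]
scene px [414. 242.] n 986 ztop 0.0209 topcentre [0.713  0.3682 0.0193] rect c [711.2 368.2] sz [ 77.1 103.8] ang 0.4 col [120 149  89]
scene px [237. 252.] n 789 ztop 0.0380 topcentre [ 0.6242 -0.0513  0.0381] rect c [621.7 -50.2] sz [51.  47.8] ang 15.5 col [150 145 143]
scene px [100. 260.] n 894 ztop 0.0583 topcentre [ 0.5814 -0.3613  0.0581] rect c [ 579.1 -361.9] sz [56.4 56.8] ang 77.0 col [224 228 226]
scene px [190. 260.] n 60 ztop 0.0169 topcentre [ 0.6168 -0.1617  0.0152] rect c [ 616.2 -162.1] sz [18.  16.2] ang 43.9 col [186 205 209]
scene px [158. 273.] n 58 ztop 0.0161 topcentre [ 0.6373 -0.2377  0.0147] rect c [ 636.9 -237.4] sz [15.5 16.6] ang 84.3 col [191 213 218]
scene px [218. 284.] n 410 ztop 0.0591 topcentre [ 0.7406 -0.1196  0.0579] rect c [ 740.6 -120.1] sz [106.1  17.4] ang 89.5 col [108 160 242]
scene table z median -0.000776565051708876
```

View pics/chk2.png

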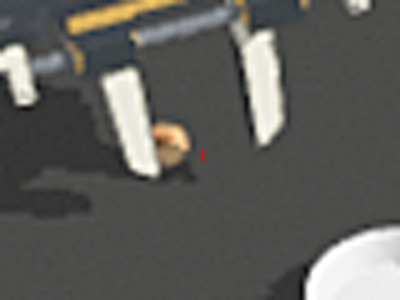

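The second checker has been knocked aside; it now shows at about scene pixel (139,209), behind the left finger. I'll rise and measure it again.

Emit:
move_arm:
  commands:
    - [-0.06,0,0,0]
    - [-0.06,0,0,0]
    - [-0.06,0,0,0]
    - [0,0,0,0]
    - [0,0,0,0]

```text
clock: 10.25
eef_pos: [0.4296, -0.2451, 0.1253]
tcp_rot: [-0.144, 1.564, 0.141]
ft_force: [-0.0, -0.2, -0.0]
opening: 0.0501
```

```bash
cat > chk.py <<'E'
from h import *
def warm(n,zt,box=(.3,.75,-.42,.05)):
    im,d,K,R,t=cam(n)
    if n=="scene":K=K.copy();K[1,2]+=1.6
    hs=cv2.cvtColor(im,cv2.COLOR_BGR2HSV)
    m=((hs[...,0]>5)&(hs[...,0]<28)&(hs[...,1]>50)&(hs[...,2]>110)).astype(np.uint8)
    k,l,st,c=cv2.connectedComponentsWithStats(m)
    for i in range(1,k):
        w=ray(*c[i],zt,K,R,t)
        if st[i,4]>15 and box[0]<w[0]<box[1] and box[2]<w[1]<box[3]: print(n,np.round(c[i],1),"n",st[i,4],st[i,2:4],np.round(w,4))
E
python3 - <<'E'
from chk import *
warm("scene",.006);warm("top",.006)
plan(.43,-.27,.03,100.4)
E
```

```text
scene [232.5 214.5] n 395 [33 24] [ 0.4744 -0.0265  0.006 ]
scene [137.9 208.7] n 84 [11 10] [ 0.3817 -0.2658  0.006 ]
top [268.6 217.6] n 501 [28 29] [ 0.4877 -0.0326  0.006 ]
top [346.1 253.5] n 86 [11 10] [ 0.3843 -0.2682  0.006 ]
t 10.3 at [ 0.429  -0.2447  0.1233] yaw 100.4 Mx [-0.  0. -1.] j6 -2.32 open 0.0502 f [ 0.1 -0.  -0.1]
shift shares total [ 0.1866 -0.0502 -0.0071] rows>=1.9 turn share total 0.0001 rows>=0.0
```

Emit:
move_arm:
  commands:
    - [0,-0.014,-0.05,0]
    - [0,-0.013,-0.0485,0]
    - [0.06,0,0,0]
    - [0.06,0,0,0]
    - [0.05,0,0,0]

```text
clock: 10.85
eef_pos: [0.3823, -0.2666, 0.0364]
tcp_rot: [-0.141, 1.567, 0.143]
ft_force: [0.2, 0.4, 0.9]
opening: 0.0502
```

```bash
python3 - <<'E'
from look import *
plan(.383,-.267,.004,100.4)
look("chk2b",cams=("scene",))
E
```

```text
t 10.8 at [ 0.3823 -0.2666  0.0364] yaw 100.4 Mx [-0.001  0.001 -1.   ] j6 -2.42 open 0.0502 f [0.2 0.4 0.9]
shift shares total [ 0.0648 -0.0011  0.0013] rows>=0.6 turn share total -0.0003 rows>=0.0
scene 95 170 scale 5.0
```

View pics/chk2b.png

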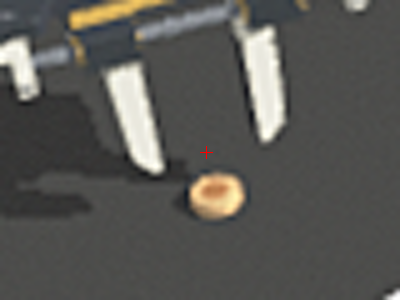

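Emit:
move_arm:
  commands:
    - [0.03,0,0,0]
    - [0.02,0,0,0]
    - [0.014,0,0,0]
    - [0,0,0,0]
    - [0,0,0,0]

```text
clock: 11.4
eef_pos: [0.3834, -0.2672, 0.0072]
tcp_rot: [-0.143, 1.566, 0.142]
ft_force: [-0.2, -0.6, 0.5]
opening: 0.0506
```

Emit:
move_arm:
  commands:
    - [0,0,0,0]
    - [0,0,0,0]
    - [0,0,0,0]
    - [0,0,0,0]
    - [0,0,0,0]
  jaw: -1
  newtons: 15

```text
clock: 11.9
eef_pos: [0.3832, -0.2671, 0.0069]
tcp_rot: [-0.143, 1.566, 0.142]
ft_force: [0.1, 0.1, 2.0]
opening: 0.0245
```

Emit:
move_arm:
  commands:
    - [-0.06,0,0,0]
    - [-0.06,0,0,0]
    - [-0.06,0,0,0]
    - [-0.06,0,0,0]
    - [0,0,0,0]

```text
clock: 12.4
eef_pos: [0.3843, -0.2679, 0.1307]
tcp_rot: [-0.146, 1.562, 0.139]
ft_force: [0.8, -1.2, -0.8]
opening: 0.024
```

Emit:
move_arm:
  commands:
    - [0,0.0797,0.0358,0]
    - [0,0.0797,0.0358,0]
    - [0,0.0797,0.0358,0]
    - [0,0.0797,0.0358,0]
    - [0,0.0797,0.0358,0]

```text
clock: 12.9
eef_pos: [0.435, -0.0531, 0.126]
tcp_rot: [-0.142, 1.566, 0.142]
ft_force: [1.0, 0.1, -0.6]
opening: 0.0247
```

Emit:
move_arm:
  commands:
    - [0,0.0797,0.0358,0]
    - [0,0.0797,0.0358,0]
    - [0,0.0797,0.0358,0]
    - [0,0.0797,0.0358,0]
    - [0,0.0797,0.0358,0]

```text
clock: 13.4
eef_pos: [0.4871, 0.1592, 0.1258]
tcp_rot: [-0.143, 1.567, 0.143]
ft_force: [1.9, -0.6, 0.5]
opening: 0.0242
```

```bash
python3 - <<'E'
from look import *
plan(.487,.157,.082,100.4)
im,d,K,R,t=cam("scene");o=np.load("scene0.npz")["im"]
# did the box move? difference around the box
df=cv2.absdiff(im,o).max(-1)[175:225,285:325];print((df>40).sum())
E
```

```text
t 13.4 at [0.4871 0.1592 0.1258] yaw 100.4 Mx [-0. -0. -1.] j6 -1.49 open 0.0242 f [ 1.9 -0.6  0.5]
shift shares total [ 0.0877 -0.0042 -0.0009] rows>=0.9 turn share total 0.0002 rows>=0.0
16
```

Emit:
move_arm:
  commands:
    - [0.03,-0.004,0,0]
    - [0.03,0,0,0]
    - [0.026,0,0,0]
    - [0,0,0,0]
    - [0,0,0,0]

```text
clock: 13.95
eef_pos: [0.4875, 0.1545, 0.0833]
tcp_rot: [-0.142, 1.567, 0.142]
ft_force: [0.4, -0.4, -0.0]
opening: 0.0242
```

Emit:
move_arm:
  commands:
    - [0,0,0,0]
    - [0,0,0,0]
    - [0,0,0,0]
    - [0,0,0,0]
    - [0,0,0,0]
  jaw: -0.2

```text
clock: 14.45
eef_pos: [0.4876, 0.1553, 0.0838]
tcp_rot: [-0.143, 1.566, 0.143]
ft_force: [-0.0, -0.7, 0.3]
opening: 0.0372
```

Emit:
move_arm:
  commands:
    - [-0.05,0,0,0]
    - [-0.05,0,0,0]
    - [0,-0.0835,0.0162,0]
    - [0,-0.0835,0.0162,0]
    - [0,-0.0835,0.0162,0]

```text
clock: 14.95
eef_pos: [0.5345, 0.0353, 0.1341]
tcp_rot: [-0.143, 1.565, 0.143]
ft_force: [0.6, 0.9, -0.2]
opening: 0.0372
```

Emit:
move_arm:
  commands:
    - [0,-0.0835,0.0162,0]
    - [0,-0.0835,0.0162,0]
    - [0,-0.0835,0.0162,0]
    - [0,-0.0835,0.0162,0]
    - [0,-0.0835,0.0162,0]

```text
clock: 15.45
eef_pos: [0.6121, -0.1633, 0.1337]
tcp_rot: [-0.142, 1.566, 0.142]
ft_force: [0.8, 0.6, -0.1]
opening: 0.0374
```

Emit:
move_arm:
  commands:
    - [0.03,0,0,-0.07]
    - [0.03,0,0,-0.07]
    - [0.03,0,0,-0.067]
    - [0,0,0,0]
    - [0,0,0,0]

```text
clock: 15.95
eef_pos: [0.6117, -0.1615, 0.0889]
tcp_rot: [-0.395, 1.535, 0.395]
ft_force: [0.9, -0.7, 0.8]
opening: 0.0373
```

```bash
python3 - <<'E'
from look import *
plan(.611,-.16,.004,119)
look("die1",cams=("scene",))
im,d,K,R,t=cam("scene");P=world(d,K,R,t)
for c in((.6166,-.1618),(.6377,-.2374)):
    q=P[(np.hypot(P[...,0]-c[0],P[...,1]-c[1])<.02)&(P[...,2]>.005)&(P[...,2]<.022)];print(len(q),q.mean(0))
q=P[(P[...,0]>.4)&(P[...,0]<.53)&(P[...,1]>.1)&(P[...,1]<.2)&(P[...,2]>.066)&(P[...,2]<.08)];print("box rim",len(q),cv2.minAreaRect((q[:,:2]*1000).astype(np.float32)))
E
```

```text
t 15.9 at [ 0.6117 -0.1615  0.0889] yaw 118.9 Mx [-0.  0. -1.] j6 -2.37 open 0.0373 f [ 0.9 -0.7  0.8]
shift shares total [0.1699 0.0032 0.0003] rows>=1.7 turn share total -0.0016 rows>=0.0
scene 146 205 scale 5.0
58 [ 0.61809042 -0.1623401   0.01233872]
57 [ 0.63892835 -0.23771149  0.01266391]
box rim 184 ((495.1629333496094, 156.14041137695312), (77.70598602294922, 62.4083366394043), 10.115862846374512)
```

View pics/die1.png

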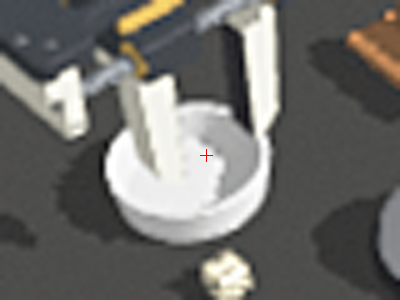

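Emit:
move_arm:
  commands:
    - [0.05,0,0,0]
    - [0.05,0.002,0,0]
    - [0.045,0,0,0]
    - [0.022,0,0,0]
    - [0,0,0,0]

```text
clock: 16.55
eef_pos: [0.6107, -0.1605, 0.0044]
tcp_rot: [-0.396, 1.535, 0.397]
ft_force: [-0.2, -0.1, 0.8]
opening: 0.0371
```

Emit:
move_arm:
  commands:
    - [0,0,0,0]
    - [0,0,0,0]
    - [0,0,0,0]
    - [0,0,0,0]
    - [0,0,0,0]
  jaw: -1
  newtons: 15

```text
clock: 17.05
eef_pos: [0.6117, -0.1608, 0.0062]
tcp_rot: [-0.398, 1.533, 0.396]
ft_force: [-0.5, -0.1, 6.8]
opening: 0.0158
```

Emit:
move_arm:
  commands:
    - [-0.06,0,0,0]
    - [-0.06,0,0,0]
    - [-0.06,0,0,0]
    - [-0.06,0,0,0]
    - [-0.02,0,0,0]

```text
clock: 17.55
eef_pos: [0.6121, -0.1609, 0.1388]
tcp_rot: [-0.399, 1.53, 0.395]
ft_force: [0.2, -0.1, 0.3]
opening: 0.0158
```

```bash
python3 - <<'E'
from look import *
plan(.487,.157,.13,119)
E
```

```text
t 17.6 at [ 0.6121 -0.1609  0.1388] yaw 119.0 Mx [ 0.004 -0.001 -1.   ] j6 -2.37 open 0.0158 f [ 0.2 -0.1  0.3]
shift shares total [0.0158 0.6775 0.0897] rows>=6.8 turn share total 0.0003 rows>=0.0
```

Emit:
move_arm:
  commands:
    - [0,0.0847,0.0112,0]
    - [0,0.0847,0.0112,0]
    - [0,0.0847,0.0112,0]
    - [0,0.0847,0.0112,0]
    - [0,0.0847,0.0112,0]

```text
clock: 18.05
eef_pos: [0.5318, 0.0394, 0.1344]
tcp_rot: [-0.397, 1.535, 0.397]
ft_force: [1.2, -0.4, -0.2]
opening: 0.0159
```

Emit:
move_arm:
  commands:
    - [0,0.0847,0.0112,0]
    - [0,0.0847,0.0112,0]
    - [0,0.0847,0.0112,0]
    - [0,0,0,0]
    - [0,0,0,0]

```text
clock: 18.55
eef_pos: [0.4855, 0.1579, 0.1346]
tcp_rot: [-0.399, 1.534, 0.399]
ft_force: [-0.3, -0.6, -0.2]
opening: 0.0158
```

Emit:
move_arm:
  commands:
    - [0.03,0,0,0.07]
    - [0.03,0,0,0.07]
    - [0.03,0,0,0.067]
    - [0.018,0,0,0]
    - [0,0,0,0]

```text
clock: 19.05
eef_pos: [0.4856, 0.1564, 0.0797]
tcp_rot: [-0.145, 1.568, 0.144]
ft_force: [-1.0, -0.3, -0.1]
opening: 0.0157
```

Emit:
move_arm:
  commands:
    - [0,0,0,0]
    - [0,0,0,0]
    - [0,0,0,0]
    - [0,0,0,0]
    - [0,0,0,0]
  jaw: -0.2

```text
clock: 19.55
eef_pos: [0.486, 0.1574, 0.0814]
tcp_rot: [-0.143, 1.566, 0.143]
ft_force: [0.4, 0.2, 0.5]
opening: 0.0371
```

Emit:
move_arm:
  commands:
    - [-0.05,0,0,0]
    - [-0.05,0,0,0]
    - [0,-0.0826,0.0141,0]
    - [0,-0.0826,0.0141,0]
    - [0,-0.0826,0.0141,0]

```text
clock: 20.05
eef_pos: [0.5295, 0.0381, 0.1316]
tcp_rot: [-0.144, 1.565, 0.143]
ft_force: [0.2, 0.2, 0.2]
opening: 0.0373
```

Emit:
move_arm:
  commands:
    - [0,-0.0826,0.0141,0]
    - [0,-0.0826,0.0141,0]
    - [0,-0.0826,0.0141,0]
    - [0,-0.0826,0.0141,0]
    - [0,-0.0826,0.0141,0]

```text
clock: 20.55
eef_pos: [0.6014, -0.1592, 0.1313]
tcp_rot: [-0.143, 1.566, 0.143]
ft_force: [0.7, 1.2, -0.5]
opening: 0.0377
```

Emit:
move_arm:
  commands:
    - [0,-0.0826,0.0141,0]
    - [0,-0.0826,0.0141,0]
    - [0,0,0,0]
    - [0,0,0,0]
    - [0,0,0,0]

```text
clock: 21.05
eef_pos: [0.6296, -0.2354, 0.1311]
tcp_rot: [-0.143, 1.566, 0.143]
ft_force: [-1.0, 1.1, -0.0]
opening: 0.0367
```

```bash
python3 - <<'E'
from look import *
plan(.631,-.2365,.005,100.4)
im,d,K,R,t=cam("scene");P=world(d,K,R,t)
cv2.imwrite("last.png",im)
for c in((.6166,-.1618),(.6377,-.2374)):
    q=P[(np.hypot(P[...,0]-c[0],P[...,1]-c[1])<.03)&(P[...,2]>.005)&(P[...,2]<.022)];print(len(q),q.mean(0))
q=P[(P[...,0]>.4)&(P[...,0]<.53)&(P[...,1]>.1)&(P[...,1]<.2)&(P[...,2]>.066)&(P[...,2]<.08)];print("box rim",len(q),cv2.minAreaRect((q[:,:2]*1000).astype(np.float32)))
E
```

```text
t 21.1 at [ 0.6296 -0.2354  0.1311] yaw 100.4 Mx [-0.  0. -1.] j6 -2.15 open 0.0367 f [-1.   1.1 -0. ]
shift shares total [ 0.2522 -0.0027  0.0024] rows>=2.5 turn share total 0.0003 rows>=0.0
0 [nan nan nan]
55 [ 0.63920483 -0.2378401   0.01344817]
box rim 187 ((495.634765625, 156.91195678710938), (79.18067169189453, 64.30768585205078), 12.606471061706543)<stdin>:6: RuntimeWarning: Mean of empty slice.
  ret = um.true_divide(
```

Emit:
move_arm:
  commands:
    - [0.08,-0.002,0.002,0]
    - [0.08,0,0,0]
    - [0.06,0,0,0]
    - [0.03,0,0,0]
    - [0,0,0,0]

```text
clock: 21.6
eef_pos: [0.6302, -0.2359, 0.0046]
tcp_rot: [-0.142, 1.568, 0.144]
ft_force: [0.1, -0.1, 0.3]
opening: 0.0374
```

Emit:
move_arm:
  commands:
    - [0,0,0,0]
    - [0,0,0,0]
    - [0,0,0,0]
    - [0,0,0,0]
    - [0,0,0,0]
  jaw: -1
  newtons: 15

```text
clock: 22.1
eef_pos: [0.6317, -0.2372, 0.0078]
tcp_rot: [-0.143, 1.564, 0.142]
ft_force: [-1.3, 1.6, 6.4]
opening: 0.0157
```

Emit:
move_arm:
  commands:
    - [-0.06,0,0,0]
    - [-0.06,0,0,0]
    - [-0.06,0,0,0]
    - [-0.06,0,0,0]
    - [-0.02,0,0,0]

```text
clock: 22.6
eef_pos: [0.632, -0.2374, 0.1404]
tcp_rot: [-0.144, 1.562, 0.141]
ft_force: [0.5, -0.2, -0.0]
opening: 0.0163
```

```bash
python3 - <<'E'
from look import *
plan(.486,.157,.13,100.4)
E
```

```text
t 22.6 at [ 0.632  -0.2374  0.1404] yaw 100.4 Mx [ 0.004 -0.002 -1.   ] j6 -2.15 open 0.0163 f [ 0.5 -0.2 -0. ]
shift shares total [ 0.0179  0.8286 -0.1448] rows>=8.4 turn share total -0.0000 rows>=0.0
```

Emit:
move_arm:
  commands:
    - [0,0.0828,-0.0145,0]
    - [0,0.0828,-0.0145,0]
    - [0,0.0828,-0.0145,0]
    - [0,0.0828,-0.0145,0]
    - [0,0.0828,-0.0145,0]

```text
clock: 23.1
eef_pos: [0.5569, -0.0385, 0.1356]
tcp_rot: [-0.142, 1.566, 0.142]
ft_force: [0.1, 0.2, -0.1]
opening: 0.0161
```

Emit:
move_arm:
  commands:
    - [0,0.0828,-0.0145,0]
    - [0,0.0828,-0.0145,0]
    - [0,0.0828,-0.0145,0]
    - [0,0.0828,-0.0145,0]
    - [0,0.0828,-0.0145,0]

```text
clock: 23.6
eef_pos: [0.4839, 0.1585, 0.1358]
tcp_rot: [-0.142, 1.566, 0.142]
ft_force: [1.0, -0.5, -0.2]
opening: 0.0163
```

Emit:
move_arm:
  commands:
    - [0.04,0,0,0]
    - [0.04,0,0,0]
    - [0.025,0,0,0]
    - [0.004,0,0,0]
    - [0,0,0,0]

```text
clock: 24.1
eef_pos: [0.485, 0.1569, 0.0817]
tcp_rot: [-0.142, 1.567, 0.142]
ft_force: [0.4, 0.6, -0.3]
opening: 0.0158
```

Emit:
move_arm:
  commands:
    - [0,0,0,0]
    - [0,0,0,0]
    - [0,0,0,0]
    - [0,0,0,0]
    - [0,0,0,0]
  jaw: -0.2

```text
clock: 24.6
eef_pos: [0.485, 0.1571, 0.0818]
tcp_rot: [-0.143, 1.566, 0.143]
ft_force: [-0.1, -0.2, 0.4]
opening: 0.0377
```

Emit:
move_arm:
  commands:
    - [-0.05,0,0,0]
    - [-0.05,0,0,0]
    - [0,-0.09,0.01,0]
    - [0,-0.09,0.01,0]
    - [0,-0.09,0.01,0]

```text
clock: 25.1
eef_pos: [0.5243, 0.0257, 0.1321]
tcp_rot: [-0.143, 1.565, 0.143]
ft_force: [0.9, 1.2, -0.6]
opening: 0.0368
```

Emit:
move_arm:
  commands:
    - [0,-0.09,0.01,0]
    - [0,-0.09,0.01,0]
    - [0,-0.09,0.01,0]
    - [0,-0.09,0.01,0]
    - [0,-0.09,0.01,0]

```text
clock: 25.6
eef_pos: [0.5895, -0.1917, 0.1317]
tcp_rot: [-0.142, 1.566, 0.142]
ft_force: [0.5, 1.1, -0.2]
opening: 0.0372
```

```bash
python3 - <<'E'
from look import *
from m import *
look("loaded",w=120,h=80,pt=(.5,.1,.04))
comps("top");comps("scene")
E
```

```text
scene 221 162 scale 3.3333333333333335
top 164 171 scale 3.3333333333333335
top px [327. 203.] n 11398 ztop 0.5528 topcentre [ 0.3262 -0.087   0.5592] rect c [335.7 -80.3] sz [ 71.4 109. ] ang 0.0 col [166 167 118]
top px [141. 144.] n 856 ztop 0.0237 topcentre [0.7078 0.3683 0.0222] rect c [709.1 368.8] sz [ 81.6 101.4] ang 0.6 col [168 210 133]
top px [203. 152.] n 1356 ztop 0.1556 topcentre [0.6633 0.162  0.1552] rect c [663.5 162.5] sz [ 19.9 178.9] ang 10.6 col [ 67  93 141]
top px [275. 177.] n 571 ztop 0.0395 topcentre [ 0.6136 -0.0496  0.0396] rect c [616.1 -51.5] sz [52.9 51.9] ang 26.6 col [180 178 179]
top px [133. 185.] n 717 ztop 0.0681 topcentre [0.5821 0.3973 0.0728] rect c [578.7 392.5] sz [49.2 50. ] ang 26.7 col [245 248 247]
top px [205. 212.] n 549 ztop 0.0736 topcentre [0.5035 0.1613 0.073 ] rect c [493.7 158.2] sz [79.2 59.9] ang 10.7 col [110 157 203]
top px [268. 218.] n 439 ztop 0.0366 topcentre [ 0.4834 -0.0319  0.0385] rect c [484.  -31.2] sz [39.5 13.5] ang 27.4 col [106 159 218]
top px [210. 210.] n 9 ztop 0.0085 topcentre [0.5063 0.1488 0.007 ] rect c [5
[... 1095 characters left out ...]
0 topcentre [0.7128 0.3681 0.0193] rect c [711.1 368.1] sz [ 77.6 103.8] ang 0.4 col [121 149  90]
scene px [237. 252.] n 792 ztop 0.0377 topcentre [ 0.6243 -0.0521  0.038 ] rect c [621.3 -52.2] sz [51.9 49.7] ang 28.8 col [150 146 144]
scene px [175. 240.] n 14 ztop 0.0064 topcentre [ 0.5353 -0.1882  0.005 ] rect c [ 535.2 -188. ] sz [12.5 10.6] ang 75.0 col [236 236 236]
scene px [100. 260.] n 895 ztop 0.0588 topcentre [ 0.5811 -0.3612  0.0583] rect c [ 578.9 -361.5] sz [56.3 55.6] ang 35.3 col [224 228 226]
scene px [218. 285.] n 428 ztop 0.0589 topcentre [ 0.7406 -0.1208  0.0578] rect c [ 741.  -120.2] sz [ 17.5 106.4] ang 0.1 col [108 160 242]
scene table z median -0.0006535594355169552
```

View pics/loaded.png

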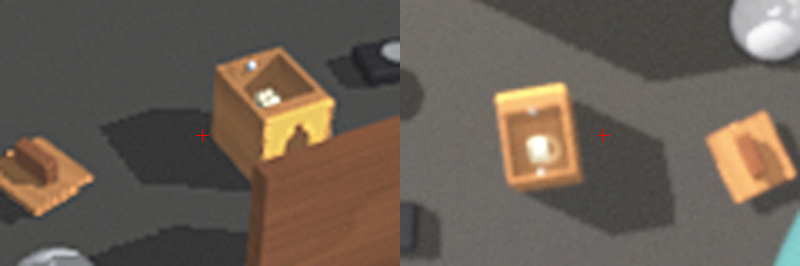

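Emit:
move_arm:
  commands:
    - [0,0.0706,-0.03,0]
    - [0,0.0706,-0.03,0]
    - [0,0.0706,-0.03,0]
    - [0,0.0706,-0.03,0]
    - [0,0.0706,-0.03,0]
  jaw: -0.14

```text
clock: 26.3
eef_pos: [0.4821, -0.0275, 0.1316]
tcp_rot: [-0.143, 1.566, 0.144]
ft_force: [-0.4, 0.6, 0.8]
opening: 0.0398
```

Emit:
move_arm:
  commands:
    - [0.04,0,0,-0.06]
    - [0.04,0,0,-0.06]
    - [0.02,0,0,-0.06]
    - [0,0,0,0]
    - [0,0,0,0]

```text
clock: 26.8
eef_pos: [0.4835, -0.029, 0.0822]
tcp_rot: [-0.363, 1.54, 0.362]
ft_force: [-0.1, 0.5, -0.4]
opening: 0.04
```

```bash
python3 - <<'E'
from look import *
plan(.484,-.0315,.022,116.6)
look("lid",cams=("scene",),w=100,h=75)
E
```

```text
t 26.8 at [ 0.4835 -0.029   0.0822] yaw 116.5 Mx [ 0.  0. -1.] j6 -2.15 open 0.0400 f [-0.1  0.5 -0.4]
shift shares total [ 0.1204 -0.0049 -0.0014] rows>=1.2 turn share total -0.0012 rows>=0.0
scene 181 157 scale 4.0
```

View pics/lid.png

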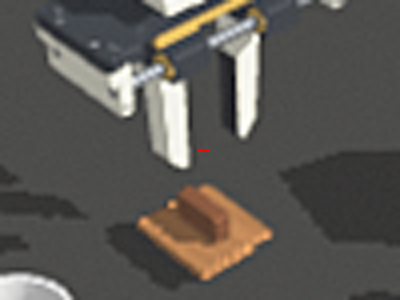

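Emit:
move_arm:
  commands:
    - [0.04,-0.003,0,0]
    - [0.04,-0.002,0,0]
    - [0.03,0,0,0]
    - [0.01,0,0,0]
    - [0,0,0,0]

```text
clock: 27.35
eef_pos: [0.4846, -0.0318, 0.0215]
tcp_rot: [-0.363, 1.541, 0.364]
ft_force: [-0.9, -0.5, 1.0]
opening: 0.0399
```

Emit:
move_arm:
  commands:
    - [0,0,0,0]
    - [0,0,0,0]
    - [0,0,0,0]
    - [0,0,0,0]
    - [0,0,0,0]
  jaw: -1
  newtons: 30

```text
clock: 27.85
eef_pos: [0.485, -0.032, 0.0221]
tcp_rot: [-0.364, 1.539, 0.364]
ft_force: [-0.9, 0.1, 4.5]
opening: 0.0139
```

```bash
python3 - <<'E'
from look import *
plan(.486,.1567,.12,116.6)
E
```

```text
t 27.9 at [ 0.485  -0.032   0.0221] yaw 116.6 Mx [ 0.001 -0.    -1.   ] j6 -2.15 open 0.0139 f [-0.9  0.1  4.5]
shift shares total [-0.1958  0.3364  0.1708] rows>=4.3 turn share total -0.0000 rows>=0.0
```

Emit:
move_arm:
  commands:
    - [-0.05,0,0,0]
    - [-0.06,0,0,0]
    - [-0.06,0,0,0]
    - [-0.05,0,0,0]
    - [0,0,0,0]

```text
clock: 28.35
eef_pos: [0.486, -0.032, 0.1351]
tcp_rot: [-0.365, 1.536, 0.363]
ft_force: [0.7, 0.8, -1.3]
opening: 0.014
```

Emit:
move_arm:
  commands:
    - [0,0.0673,0.0342,0]
    - [0,0.0673,0.0342,0]
    - [0,0.0673,0.0342,0]
    - [0,0.0673,0.0342,0]
    - [0,0.0673,0.0342,0]

```text
clock: 28.85
eef_pos: [0.4853, 0.1583, 0.1307]
tcp_rot: [-0.364, 1.541, 0.364]
ft_force: [-0.2, 0.2, 0.0]
opening: 0.0138
```

Emit:
move_arm:
  commands:
    - [0,0,0,0.06]
    - [0,0,0,0.06]
    - [0,0,0,0.056]
    - [0,0,0,0]
    - [0,0,0,0]

```text
clock: 29.35
eef_pos: [0.4856, 0.1567, 0.131]
tcp_rot: [-0.15, 1.566, 0.149]
ft_force: [0.5, 0.5, -0.7]
opening: 0.0138
```

```bash
python3 - <<'E'
from look import *
plan(.486,.1567,.10,100.6)
look("lidover",cams=("scene",),w=100,h=75,pt=(.486,.1567,.085))
im,d,K,R,t=cam("scene");P=world(d,K,R,t);o=np.load("scene0.npz")["d"]
np.save("lidd.npy",d)
E
```

```text
t 29.4 at [0.4856 0.1567 0.131 ] yaw 100.9 Mx [-0.001 -0.    -1.   ] j6 -1.50 open 0.0138 f [ 0.5  0.5 -0.7]
shift shares total [ 0.062  -0.0002  0.0007] rows>=0.6 turn share total 0.0034 rows>=0.0
scene 250 144 scale 4.0
```

View pics/lidover.png

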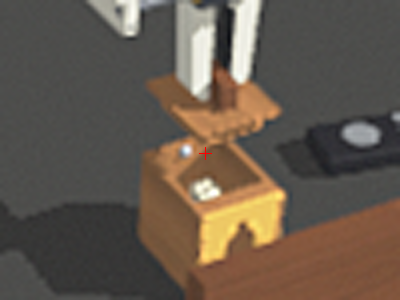

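Emit:
move_arm:
  commands:
    - [0.03,0,0,0]
    - [0.03,0,0,0.003]
    - [0.012,0,0.001,0]
    - [0.006,0,0,0]
    - [0,0,0,0]
  newtons: 45

```text
clock: 29.95
eef_pos: [0.4862, 0.1569, 0.0922]
tcp_rot: [-0.144, 1.567, 0.144]
ft_force: [0.1, 0.4, -1.3]
opening: 0.0136
```

Emit:
move_arm:
  commands:
    - [0.006,0,0,0]
    - [0.006,0,0,0]
    - [0.004,0,0,0]
    - [0,0,0,0]
    - [0,0,0,0]

```text
clock: 30.45
eef_pos: [0.4862, 0.1569, 0.0845]
tcp_rot: [-0.144, 1.566, 0.144]
ft_force: [0.3, 0.6, -1.8]
opening: 0.0136
```

Emit:
move_arm:
  commands:
    - [0.004,0,0,0]
    - [0.004,0,0,0]
    - [0.002,0,0,0]
    - [0,0,0,0]
    - [0,0,0,0]

```text
clock: 30.95
eef_pos: [0.4864, 0.1569, 0.0806]
tcp_rot: [-0.144, 1.566, 0.144]
ft_force: [-5.9, -1.4, 13.3]
opening: 0.0135
```

Emit:
move_arm:
  commands:
    - [0.003,0,0,0]
    - [0.003,0,0,0]
    - [0.002,0,0,0]
    - [0,0,0,0]
    - [0,0,0,0]

```text
clock: 31.45
eef_pos: [0.4869, 0.1571, 0.0806]
tcp_rot: [-0.144, 1.564, 0.144]
ft_force: [-27.1, -8.4, 55.4]
opening: 0.0137
```

Emit:
move_arm:
  commands:
    - [0.004,0,0,0]
    - [0.003,0,0,0]
    - [0,0,0,0]
    - [0,0,0,0]
    - [0,0,0,0]

```text
clock: 31.95
eef_pos: [0.4888, 0.1574, 0.0787]
tcp_rot: [-0.143, 1.559, 0.144]
ft_force: [-18.6, -7.1, 61.9]
opening: 0.0134
```

Emit:
move_arm:
  commands:
    - [-0.007,0,0,0]
    - [-0.008,0,0,0]
    - [0,0,0,0]
    - [0,0,0,0]
    - [0,0,0,0]

```text
clock: 32.45
eef_pos: [0.4861, 0.1568, 0.0791]
tcp_rot: [-0.144, 1.567, 0.144]
ft_force: [0.5, 0.4, -0.3]
opening: 0.0136
```

Emit:
move_arm:
  commands:
    - [0,0,0,0]
    - [0,0,0,0]
    - [0,0,0,0]
    - [0,0,0,0]
    - [0,0,0,0]
  jaw: 0.1

```text
clock: 32.95
eef_pos: [0.4863, 0.1569, 0.0796]
tcp_rot: [-0.144, 1.566, 0.144]
ft_force: [0.3, 1.1, 0.5]
opening: 0.0487
```

Emit:
move_arm:
  commands:
    - [-0.06,0,0,0]
    - [-0.06,0,0,0]
    - [0,-0.09,0,0]
    - [0,-0.09,0,0]
    - [0,-0.09,0,0]

```text
clock: 33.45
eef_pos: [0.511, 0.0229, 0.1401]
tcp_rot: [-0.145, 1.565, 0.145]
ft_force: [-0.6, 0.8, 0.1]
opening: 0.051
```

Emit:
move_arm:
  commands:
    - [0,-0.09,0,0]
    - [0,-0.09,0,0]
    - [0,-0.09,0,0]
    - [0,0,0,0]
    - [0,0,0,0]

```text
clock: 33.95
eef_pos: [0.5354, -0.1092, 0.1394]
tcp_rot: [-0.142, 1.567, 0.143]
ft_force: [0.2, 1.1, 0.0]
opening: 0.051
```

```bash
python3 - <<'E'
from look import *
plan(.486,.1567,.10,100.6)
look("closed",w=50,h=40,pt=(.486,.1567,.08))
for n in("top","scene"):
    im,d,K,R,t=cam(n);P=world(d,K,R,t)
    q=P[(P[...,0]>.42)&(P[...,0]<.56)&(P[...,1]>.09)&(P[...,1]<.22)&(P[...,2]>.03)&(d>0)]
    for a,b in((.066,.074),(.0745,.084),(.092,.105),(.06,.12)):
        s=q[(q[:,2]>a)&(q[:,2]<b)]
        if len(s)>5:print(n,a,len(s),"zmed %.4f"%np.median(s[:,2]),[np.round(v,1) for v in cv2.minAreaRect((s[:,:2]*1000).astype(np.float32))])
    sel=q[q[:,2]>.09];A=np.c_[q[(q[:,2]>.074)&(q[:,2]<.085)][:,:2],np.ones(((q[:,2]>.074)&(q[:,2]<.085)).sum())];print("plane",np.linalg.lstsq(A,q[(q[:,2]>.074)&(q[:,2]<.085)][:,2],rcond=None)[0])
    print("hist",np.histogram(q[:,2],np.arange(.06,.108,.003)))
E
```

```text
t 34.0 at [ 0.5354 -0.1092  0.1394] yaw 100.4 Mx [-0.001  0.    -1.   ] j6 -2.00 open 0.0510 f [0.2 1.1 0. ]
shift shares total [ 0.079   0.541  -0.0013] rows>=5.5 turn share total -0.0024 rows>=0.0
scene 275 163 scale 8.0
top 178 193 scale 8.0
top 0.066 129 zmed 0.0714 [array([489.6, 159. ]), array([80. , 62.6]), np.float64(11.2)]
top 0.0745 335 zmed 0.0775 [array([489.1, 158. ]), array([78.8, 61.6]), np.float64(11.0)]
top 0.092 69 zmed 0.0969 [array([482. , 157.5]), array([39.7, 14.1]), np.float64(11.7)]
top 0.06 581 zmed 0.0767 [array([489.5, 158.7]), array([80.5, 62.8]), np.float64(10.6)]
plane [-0.02293564  0.00695705  0.08753025]
hist (array([  2,  10,  20,  51, 116, 169, 103,  32,   6,   1,   6,  18,  35,
        11,   1]), array([0.06 , 0.063, 0.066, 0.069, 0.072, 0.075, 0.078, 0.081, 0.084,
       0.087, 0.09 , 0.093, 0.096, 0.099, 0.102, 0.105]))
scene 0.066 204 zmed 0.0709 [array([494.3, 156.6]), array([83.1, 64.6]), np.float64(9.6)]
scene 0.0745 243 zmed 0.0762 [array([487.8, 155.8]), array([69.6, 59.6]), np.float64(12.7)]
scene 0.092 57 zmed 0.0958 [array([490. , 156.6]), array([44. , 14.9]), np.float64(10.2)]
scene 0.06 617 zmed 0.0750 [array([494.6, 156.5]), array([83.6, 64.9]), np.float64(9.7)]
plane [0.00257841 0.00432979 0.07454331]
hist (array([ 32,  35,  40,  91, 111, 186,  24,  14,  10,  12,  10,  31,  21,
         0,   0]), array([0.06 , 0.063, 0.066, 0.069, 0.072, 0.075, 0.078, 0.081, 0.084,
       0.087, 0.09 , 0.093, 0.096, 0.099, 0.102, 0.105]))
```

View pics/closed.png

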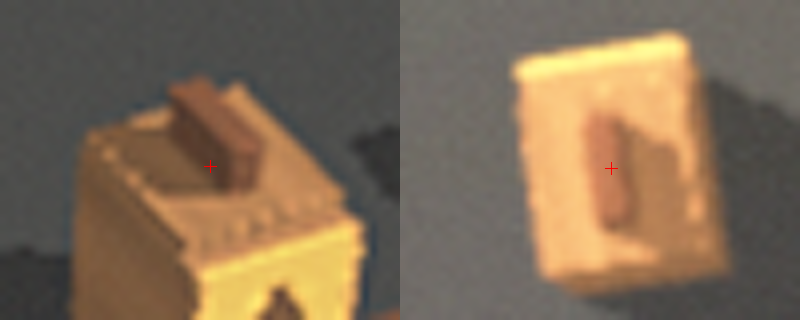

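Lid is home: plate top measures 0.0775 (top) and 0.0762 (scene) against 0.077 expected, bar top 0.097 and 0.096 against 0.097. Next I'll measure box and screw carefully before gripping.

```bash
python3 - <<'E'
from h import *
I=[];D=[]
for _ in range(8):
    im,d,K,R,t=cam("top");I.append(im);D.append(d)
im=np.median(I,0).astype(np.uint8);d=np.median(D,0);P=world(d,K,R,t)
hs=cv2.cvtColor(im,cv2.COLOR_BGR2HSV)
# screw: bright yellow within panel front
sub=hs[148:164,190:220];m=((sub[...,0]>15)&(sub[...,0]<32)&(sub[...,2]>150)&(sub[...,1]>80)).astype(np.uint8)
k,l,st,c=cv2.connectedComponentsWithStats(m)
for i in range(1,k):
    u,v=c[i]+[190,148];print("screw px",u,v,st[i,4],ray(u,v,.125,K,R,t),"depth",P[int(round(v)),int(round(u))])
# rack top edge points
def ends(q):return [np.round(v,1) for v in cv2.minAreaRect((q[:,:2]*1000).astype(np.float32))]
q=P[(P[...,2]>.152)&(P[...,2]<.158)&(P[...,0]>.6)&(P[...,0]<.72)&(P[...,1]>.04)&(P[...,1]<.28)];print("rack",len(q),ends(q))
# front face plane of the rack
q=P[(P[...,2]>.05)&(P[...,2]<.14)&(P[...,0]>.6)&(P[...,0]<.72)&(P[...,1]>.08)&(P[...,1]<.24)]
A=np.c_[q[:,1:],np.ones(len(q))];w=np.linalg.lstsq(A,q[:,0],rcond=None)[0];print("face x=%.4f*y+%.4f*z+%.4f"%tuple(w),len(q),"at screw",w@[.161,.125,1], "resid",np.std(A@w-q[:,0]))
q=P[(P[...,2]>.0745)&(P[...,2]<.083)&(P[...,0]>.42)&(P[...,0]<.56)&(P[...,1]>.09)&(P[...,1]<.22)];print("lid plate",len(q),ends(q),q.mean(0))
q=P[(P[...,2]>.094)&(P[...,2]<.104)&(P[...,0]>.42)&(P[...,0]<.56)&(P[...,1]>.09)&(P[...,1]<.22)];print("bar",len(q),ends(q),q.mean(0))
# box brass top strip (yellow)
m=(hs[...,0]>16)&(hs[...,0]<30)&(hs[...,2]>200)&(hs[...,1]>90)&(P[...,2]>.06)&(P[...,2]<.09)&(P[...,0]>.48)&(P[...,0]<.56)&(P[...,1]>.09)&(P[...,1]<.22)
q=P[m];print("brass",len(q),ends(q) if len(q)>4 else 0)
plan(.489,.1575,.13,100.6)
E
```

```text
screw px 203.8421052631579 155.31578947368422 19 [0.64868717 0.15879371 0.125     ] depth [0.64888997 0.15802063 0.12783967]
rack 413 [array([663.6, 162.9]), array([ 19. , 179.6]), np.float64(10.6)]
face x=-0.1853*y+-0.0084*z+0.6853 457 at screw 0.6543810001066405 resid 0.0014878980714428853
lid plate 388 [array([482.8, 158. ]), array([66.1, 59.9]), np.float64(10.5)] [0.48211115 0.15767714 0.07690841]
bar 67 [array([482.6, 157.9]), array([39.9, 13.6]), np.float64(10.5)] [0.48263488 0.1577755  0.09669018]
brass 132 [array([506.8, 159.7]), array([45.1, 56.9]), np.float64(10.9)]
t 34.5 at [ 0.5355 -0.1084  0.1397] yaw 100.5 Mx [ 0. -0. -1.] j6 -2.00 open 0.0509 f [0.5 0.2 0.8]
shift shares total [0.0194 0.5398 0.0055] rows>=5.4 turn share total -0.0010 rows>=0.0
```

Emit:
move_arm:
  commands:
    - [0,0.09,0,0]
    - [0,0.09,0,0]
    - [0,0.09,0.004,0]
    - [0,0.09,0,0]
    - [0,0.09,0,0]
  jaw: 1

```text
clock: 35.05
eef_pos: [0.4959, 0.1147, 0.1398]
tcp_rot: [-0.144, 1.566, 0.144]
ft_force: [0.5, 0.5, 0.7]
opening: 0.0865
```

Emit:
move_arm:
  commands:
    - [0,0.09,0,-0.001]
    - [0,0,0,0]
    - [0,0,0,0]
    - [0,0,0,0]
    - [0,0,0,0]

```text
clock: 35.55
eef_pos: [0.4886, 0.1562, 0.1396]
tcp_rot: [-0.144, 1.566, 0.144]
ft_force: [0.5, -0.6, 0.0]
opening: 0.0929
```

```bash
python3 - <<'E'
from h import *
plan(.488,.1573,.033,100.55)
E
```

```text
t 35.5 at [0.4886 0.1562 0.1396] yaw 100.5 Mx [-0. -0. -1.] j6 -1.49 open 0.0929 f [ 0.5 -0.6  0. ]
shift shares total [ 0.2133  0.0023 -0.0008] rows>=2.1 turn share total -0.0006 rows>=0.0
```

Emit:
move_arm:
  commands:
    - [0.05,0.002,0,0]
    - [0.05,0,0,0]
    - [0.05,0,0,0]
    - [0.04,0,0,0]
    - [0.02,0,0,0]

```text
clock: 36.05
eef_pos: [0.4877, 0.1571, 0.0329]
tcp_rot: [-0.144, 1.568, 0.143]
ft_force: [0.1, -0.2, 0.3]
opening: 0.0928
```

Emit:
move_arm:
  commands:
    - [0.002,0,0,0]
    - [0,0,0,0]
    - [0,0,0,0]
    - [0,0,0,0]
    - [0,0,0,0]
  jaw: -1
  newtons: 15

```text
clock: 36.55
eef_pos: [0.4887, 0.158, 0.0346]
tcp_rot: [-0.146, 1.564, 0.145]
ft_force: [0.2, -5.0, 5.7]
opening: 0.06
```

Emit:
move_arm:
  commands:
    - [0,0,0,0]
    - [0,0,0,0]
    - [0,0,0,0]
    - [0,0,0,0]
    - [0,0,0,0]
  newtons: 50

```text
clock: 37.05
eef_pos: [0.4887, 0.1581, 0.0346]
tcp_rot: [-0.145, 1.564, 0.145]
ft_force: [-0.4, -5.9, 6.8]
opening: 0.0597
```

Emit:
move_arm:
  commands:
    - [-0.03,0,0,0]
    - [-0.05,0,0,0]
    - [-0.05,0,0,0]
    - [-0.04,0,0,0]
    - [-0.014,0,0,0]

```text
clock: 37.55
eef_pos: [0.4886, 0.1586, 0.1284]
tcp_rot: [-0.144, 1.563, 0.146]
ft_force: [0.5, -0.6, -4.4]
opening: 0.0596
```

```bash
python3 - <<'E'
from h import *
plan(.488,.1573,.126,100.55)
for n in("scene",):
    im,d,K,R,t=cam(n);P=world(d,K,R,t);hs=cv2.cvtColor(im,cv2.COLOR_BGR2HSV)
    q=P[(P[...,0]>.42)&(P[...,0]<.60)&(P[...,1]>.09)&(P[...,1]<.22)&(P[...,2]>.04)&(P[...,2]<.22)]
    m=(q[:,0]>.52)
    f=q[(q[:,2]>.1)&(q[:,2]<.155)&(q[:,0]>.515)]
    if len(f)>10:
        w=np.linalg.lstsq(np.c_[f[:,1:],np.ones(len(f))],f[:,0],rcond=None)[0];print("back face",len(f),w,f.mean(0),f.min(0),f.max(0))
E
```

```text
t 37.5 at [0.4886 0.1586 0.1284] yaw 100.6 Mx [ 0.003  0.001 -1.   ] j6 -1.49 open 0.0596 f [ 0.5 -0.6 -4.4]
shift shares total [ 0.0048 -0.0023 -0.0018] rows>=0.1 turn share total 0.0004 rows>=0.0
back face 447 [-0.09011483  0.03506259  0.53898697] [0.52894392 0.16063094 0.12640764] [0.51516603 0.13097463 0.10003655] [0.54048116 0.19661062 0.15487704]
```

Emit:
move_arm:
  commands:
    - [0,-0.02,0,0]
    - [0,-0.02,0.02,0]
    - [0,-0.0186,0.05,0]
    - [0,0,0.06,0]
    - [0,0,0.05,0]

```text
clock: 38.1
eef_pos: [0.5836, 0.1449, 0.1242]
tcp_rot: [-0.144, 1.567, 0.144]
ft_force: [0.6, -0.1, -4.7]
opening: 0.0595
```

```bash
python3 - <<'E'
from look import *
look("near",w=80,h=60,pt=(.63,.15,.14))
for n in("top",):
    im,d,K,R,t=cam(n);P=world(d,K,R,t)
s=bot.sense();p=s["eef_pos"]*1000;a=np.radians(100.55)
print(p,"ty",p@[np.cos(a),np.sin(a),0],"tz",p@[np.sin(a),-np.cos(a),0],s["ft_force"])
plan(.6,.15,.1276,100.55)
E
```

```text
scene 281 168 scale 5.0
top 166 130 scale 5.0
[582.91282898 145.11094112 123.65380698] ty 35.930359021811604 tz 599.6278518530489 [ 0.23668231 -0.02146349 -4.33450414]
t 38.2 at [0.5829 0.1451 0.1237] yaw 100.5 Mx [-0.003 -0.001 -1.   ] j6 -1.55 open 0.0597 f [ 0.2 -0.  -4.3]
shift shares total [-0.008   0.0034  0.0354] rows>=0.4 turn share total -0.0001 rows>=0.0
```

View pics/near.png

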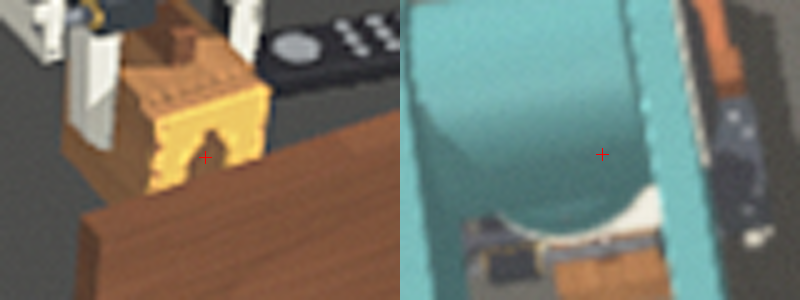

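Emit:
move_arm:
  commands:
    - [-0.004,0.0026,0.008,0]
    - [-0.004,0,0.012,0]
    - [0,0,0.008,0]
    - [0,0,0,0]
    - [0,0,0,0]

```text
clock: 38.75
eef_pos: [0.5954, 0.1499, 0.1296]
tcp_rot: [-0.145, 1.566, 0.145]
ft_force: [-0.2, 0.0, -4.4]
opening: 0.0595
```

```bash
cat > st.py <<'E'
from h import *
def st():
    s=bot.sense();p=np.array(s["eef_pos"])*1000;a=np.radians(100.55)
    print("ty %.1f tz %.1f z %.1f"%(p@[np.cos(a),np.sin(a),0],p@[np.sin(a),-np.cos(a),0],p[2]),np.round(s["ft_force"],1),s["clock"])
E
python3 - <<'E'
from st import *
st()
im,d,K,R,t=cam("scene");P=world(d,K,R,t);hs=cv2.cvtColor(im,cv2.COLOR_BGR2HSV)
a=np.radians(100.55);ty=np.array([np.cos(a),np.sin(a),0]);tz=np.array([np.sin(a),-np.cos(a),0])
m=(hs[...,0]>17)&(hs[...,0]<32)&(hs[...,1]>110)&(hs[...,2]>150)&(P[...,0]>.56)&(P[...,0]<.68)&(P[...,1]>.09)&(P[...,1]<.21)&(P[...,2]>.1)&(P[...,2]<.17)
q=P[m]*1000;print("brass",len(q),"ty",np.percentile(q@ty,[0,2,98,100]),"tz",np.percentile(q@tz,[5,50,95]),"z",q[:,2].min(),q[:,2].max())
q=P[(P[...,2]>.145)&(P[...,2]<.16)&(P[...,0]>.64)&(P[...,0]<.72)&(P[...,1]>.05)&(P[...,1]<.27)]*1000;print("rack top",len(q),np.percentile(q@ty,[0,1,99,100]),np.percentile(q@tz,[1,50,99]))
E
```

```text
ty 38.3 tz 612.8 z 129.6 [-0.2  0.  -4.4] 38.75
brass 236 ty [ 6.38712004  9.03370408 66.4957117  68.76281378] tz [653.60012194 656.86138398 658.75496992] z 125.61724218624815 168.21948524192658
rack top 694 [-54.48313047 -53.04580244 124.21714371 126.16538851] [655.92652204 689.36603744 697.21723207]
```

Emit:
move_arm:
  commands:
    - [0.003,-0.0036,0,0]
    - [0,0,0.008,0]
    - [0,0,0.008,0]
    - [0,0,0.008,0]
    - [0,0,0.004,0]

```text
clock: 39.3
eef_pos: [0.61, 0.1507, 0.1281]
tcp_rot: [-0.145, 1.566, 0.145]
ft_force: [0.1, -1.0, -4.3]
opening: 0.0599
```

```bash
python3 -c "
from st import *
st()"
```

```text
ty 36.5 tz 627.3 z 128.1 [ 0.1 -1.  -4.3] 39.3
```

Emit:
move_arm:
  commands:
    - [0,0,0.004,0]
    - [0,0,0.003,0]
    - [0,0,0.003,0]
    - [0,0,0,0]
    - [0,0,0,0]

```text
clock: 39.8
eef_pos: [0.6145, 0.1515, 0.1281]
tcp_rot: [-0.145, 1.566, 0.145]
ft_force: [0.1, 0.2, -4.3]
opening: 0.0597
```

```bash
python3 -c "
from st import *
st()"
```

```text
ty 36.5 tz 631.8 z 128.1 [ 0.1  0.2 -4.3] 39.8
```

Emit:
move_arm:
  commands:
    - [0,0,0.003,0]
    - [0,0,0.002,0]
    - [0,0,0,0]
    - [0,0,0,0]
    - [0,0,0,0]

```text
clock: 40.3
eef_pos: [0.6151, 0.1517, 0.1283]
tcp_rot: [-0.145, 1.571, 0.145]
ft_force: [-21.7, -3.4, 5.2]
opening: 0.0596
```

```bash
python3 -c "
from st import *
st()"
```

```text
ty 36.5 tz 632.5 z 128.3 [-21.7  -3.4   5.2] 40.3
```

Emit:
move_arm:
  commands:
    - [0,0,-0.004,0]
    - [0,0,-0.002,0]
    - [0.006,0,0,0]
    - [0.006,0,0,0]
    - [0,0,0,0]

```text
clock: 40.8
eef_pos: [0.6139, 0.1514, 0.1214]
tcp_rot: [-0.145, 1.567, 0.145]
ft_force: [-0.1, 0.8, -4.1]
opening: 0.0598
```

```bash
python3 -c "
from st import *
st()"
```

```text
ty 36.5 tz 631.2 z 121.4 [-0.1  0.8 -4.1] 40.8
```

Emit:
move_arm:
  commands:
    - [0.006,0,0,0]
    - [0.006,0,0,0]
    - [0.006,0,0,0]
    - [0.004,0,0,0]
    - [0,0,0,0]

```text
clock: 41.3
eef_pos: [0.6139, 0.1515, 0.1107]
tcp_rot: [-0.145, 1.566, 0.145]
ft_force: [-1.0, 0.6, -3.9]
opening: 0.06
```

```bash
python3 -c "
from st import *
st()"
```

```text
ty 36.5 tz 631.2 z 110.7 [-1.   0.6 -3.9] 41.3
```

Emit:
move_arm:
  commands:
    - [0.004,0,0,0]
    - [0.004,0,0,0]
    - [0.003,0,0,0]
    - [0,0,0,0]
    - [0,0,0,0]

```text
clock: 41.8
eef_pos: [0.614, 0.1515, 0.1056]
tcp_rot: [-0.145, 1.566, 0.145]
ft_force: [-0.3, 0.1, -4.6]
opening: 0.0596
```

Emit:
move_arm:
  commands:
    - [0.003,0,0,0]
    - [0.002,0,0,0]
    - [0,0,0,0]
    - [0,0,0,0]
    - [0,0,0,0]

```text
clock: 42.3
eef_pos: [0.614, 0.1515, 0.1032]
tcp_rot: [-0.145, 1.566, 0.145]
ft_force: [-0.7, -0.4, -4.9]
opening: 0.0597
```

```bash
python3 -c "
from st import *
st()"
```

```text
ty 36.5 tz 631.4 z 103.2 [-0.7 -0.4 -4.9] 42.3
```

Emit:
move_arm:
  commands:
    - [0.003,0,0,0]
    - [0.002,0,0,0]
    - [0,0,0,0]
    - [0,0,0,0]
    - [0,0,0,0]

```text
clock: 42.8
eef_pos: [0.6144, 0.1515, 0.1018]
tcp_rot: [-0.145, 1.564, 0.145]
ft_force: [-4.0, -0.5, 5.3]
opening: 0.0597
```

```bash
python3 -c "
from st import *
st()"
```

```text
ty 36.5 tz 631.8 z 101.8 [-4.  -0.5  5.3] 42.8
```

Emit:
move_arm:
  commands:
    - [0,0,-0.004,0]
    - [0,0,-0.003,0]
    - [0,0,0,0]
    - [0,0,0,0]
    - [0,0,0,0]

```text
clock: 43.3
eef_pos: [0.6112, 0.1509, 0.1018]
tcp_rot: [-0.145, 1.564, 0.145]
ft_force: [0.7, -0.2, 7.8]
opening: 0.0593
```

```bash
python3 -c "
from st import *
st()"
```

```text
ty 36.5 tz 628.5 z 101.8 [ 0.7 -0.2  7.8] 43.3
```

Emit:
move_arm:
  commands:
    - [0,0,-0.003,0]
    - [0,0,-0.002,0]
    - [0,0,0,0]
    - [0,0,0,0]
    - [0,0,0,0]

```text
clock: 43.8
eef_pos: [0.611, 0.1509, 0.1018]
tcp_rot: [-0.144, 1.558, 0.145]
ft_force: [28.1, 5.3, -4.9]
opening: 0.0598
```

```bash
python3 -c "
from st import *
st()"
```

```text
ty 36.5 tz 628.3 z 101.8 [28.1  5.3 -4.9] 43.8
```

Emit:
move_arm:
  commands:
    - [0,0,0.005,0]
    - [0,0,0.005,0]
    - [0,0,0,0]
    - [0,0,0,0]
    - [0,0,0,0]

```text
clock: 44.3
eef_pos: [0.614, 0.1515, 0.1018]
tcp_rot: [-0.145, 1.563, 0.145]
ft_force: [4.5, 1.9, 5.1]
opening: 0.0597
```

Emit:
move_arm:
  commands:
    - [0,0,0,0]
    - [0,0,0,0]
    - [0,0,0,0]
    - [0,0,0,0]
    - [0,0,0,0]
  jaw: 0.9

```text
clock: 44.8
eef_pos: [0.6129, 0.1513, 0.1005]
tcp_rot: [-0.145, 1.566, 0.145]
ft_force: [0.5, 0.5, 0.2]
opening: 0.0877
```

Emit:
move_arm:
  commands:
    - [-0.01,0,0,0]
    - [-0.03,0,0,0]
    - [-0.06,0,0,0]
    - [-0.08,0,0,0]
    - [-0.08,0,0,0]

```text
clock: 45.3
eef_pos: [0.6128, 0.1512, 0.2334]
tcp_rot: [-0.145, 1.565, 0.145]
ft_force: [-0.9, -0.1, -0.4]
opening: 0.0882
```

Emit:
move_arm:
  commands:
    - [-0.02,-0.05,-0.05,0]
    - [0,-0.06,-0.06,0]
    - [0,-0.06,-0.06,0]
    - [0,-0.06,-0.06,0]
    - [0,-0.06,-0.06,0]

```text
clock: 45.8
eef_pos: [0.4959, -0.0189, 0.2421]
tcp_rot: [-0.146, 1.564, 0.145]
ft_force: [0.2, -0.3, 0.8]
opening: 0.0884
```

```bash
python3 - <<'E'
from look import *
from st import st
st()
look("hung",w=80,h=64,pt=(.62,.15,.12))
im,d,K,R,t=cam("top");P=world(d,K,R,t)*1000
a=np.radians(100.55);ty=np.array([np.cos(a),np.sin(a),0]);tz=np.array([np.sin(a),-np.cos(a),0])
q=P[(P[...,0]>540)&(P[...,0]<690)&(P[...,1]>90)&(P[...,1]<220)]
for lo,hi in((138,151),(159,172)):
    s=q[(q[:,2]>lo)&(q[:,2]<hi)&(q@tz<668)]
    if len(s)>5:print(lo,len(s),"z",np.median(s[:,2]),"ty %.1f tz %.1f"%((s@ty).mean(),(s@tz).mean()),[np.round(v,1) for v in cv2.minAreaRect(s[:,:2].astype(np.float32))])
E
```

```text
ty -109.4 tz 484.1 z 242.1 [ 0.2 -0.3  0.8] 45.8
scene 279 171 scale 5.0
top 166 133 scale 5.0
138 435 z 141.8885175234994 ty 38.0 tz 627.9 [array([611.4, 152.5]), array([77.8, 60.1]), np.float64(10.4)]
159 60 z 162.3940626578845 ty 37.8 tz 622.5 [array([604.2, 151.1]), array([38.3, 13.7]), np.float64(11.9)]
```

View pics/hung.png

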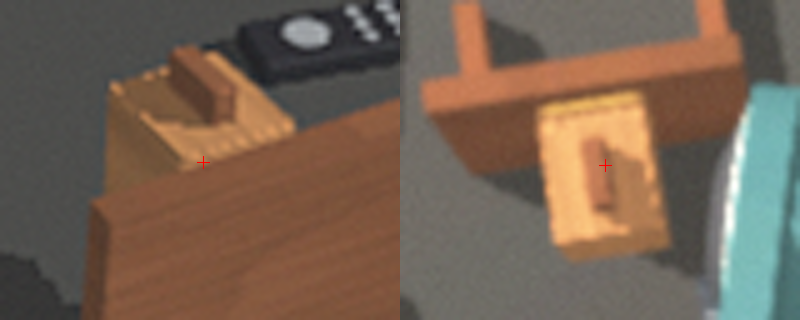

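```bash
python3 -c "
from h import *
print(bot.job_done())"
```

```text
the job is handed in; nothing more can be done
None
```

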